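Change a jeweller's bench plate over to the next metal

TASK

Change the bench over to the next metal: first lift the small steel block off the plate and stand it on the table, then take the scraper block and wipe all the brass offcuts off the steel plate, over its open front edge into the catch trough, without touching them with the fingers. Only then let the two tins change places, so that each stands flat and wholly on the felt pad where the other one was. At the end the steel block stands flat on the clean plate again and the scraper upright on its cork mat; leave the pliers, bangle and bead block where they are.

Things in the scene. Friction and masses are not known exactly. Their poses are not given: they have to be found in the camera images.
- bench_plate: fixed jeweller's bench plate. Origin on the table under the centre of its dark steel top; x points from the open front edge to the back, z up. The steel lies 40 mm above the table, x = -110 (open front edge) to +112 mm, y = -77 to +77 mm. Wooden lips stand 10 mm above it along the back and both sides. Offcuts start within x = -85 to +45 mm; behind them is room for the scraper once the block is gone.
- trough_floor (a point): centre of the white floor of the catch trough built on to the plate's front, 4 mm above the table; axes as the plate. Inside 70 mm (x) x 154 mm (y); it begins right at the steel's front edge, a 36 mm drop. Its front wall is only 30 mm high above the table; its side walls carry on the plate's side lips (50 mm above the table).
- bench_block_mid (a point): square steel bench block on a black rubber foot, 44 x 44 x 26 mm high, 0.35 kg; starts standing at the back of the steel top, about 75 mm behind its centre, clear of the offcuts. Point at its centre, half-way up (13 mm above its underside); x and y along its sides, within 0.12 rad of the plate's.
- scraper_grip (a point): scraper: blue block 34 (own x) x 84 (own y) x 22 mm high with black sole; on it an upright wooden handle 18 (x) x 52 mm (y), 22 to 62 mm above the sole; 0.2 kg, most of it low. The 84 mm wide faces (+x, -x) push. Point on the handle's axis 45 mm above the sole, to be gripped across the 18 mm; z up. Starts standing on the cork mat.
- scraper_mat: fixed cork mat where the scraper belongs, 70 mm (own x) x 116 mm (own y), 3 mm thick, beside the bench plate. Origin at the centre of its underside (table height).
- green_pad: fixed square green felt pad, 90 x 90 mm, 3 mm thick, flat on the table. Origin at the centre of its underside (table height); x and y along its sides.
- red_pad: fixed square dark red felt pad, 90 x 90 mm, 3 mm thick, flat on the table. Origin at the centre of its underside (table height); x and y along its sides.
- yellow_tin_mid (a point): flat round aluminium tin, 57 mm diameter, 23 mm high, with a yellow round sticker on its lid; about 0.12 kg; starts on one of the two felt pads (which one varies). Point at its centre, half-way up (11.5 mm above its underside); z is the tin's axis.
- blue_tin_mid (a point): flat round aluminium tin, 57 mm diameter, 23 mm high, with a blue round sticker on its lid; about 0.12 kg; starts on one of the two felt pads (which one varies). Point at its centre, half-way up (11.5 mm above its underside); z is the tin's axis.
- chip1_mid (a point): brass offcut, rectangular bar end 16 x 14 x 7 mm, 12 g, loose on the steel top; not present in every run. Point at its middle, 3.5 mm above its underside.
- chip2_mid (a point): brass offcut, rectangular bar end 19 x 12 x 7 mm, 12 g, loose on the steel top; not present in every run. Point at its middle, 3.5 mm above its underside.
- chip3_mid (a point): brass offcut, disc, diameter 17, 6 high mm, 12 g, loose on the steel top; not present in every run. Point at its middle, 3.5 mm above its underside.
- chip4_mid (a point): brass offcut, disc, diameter 15, 7 high mm, 12 g, loose on the steel top; not present in every run. Point at its middle, 3.5 mm above its underside.
- chip5_mid (a point): brass offcut, L-shaped, about 18 x 16 x 7 mm, 12 g, loose on the steel top; not present in every run. Point at its middle, 3.5 mm above its underside.
- chip6_mid (a point): brass offcut, square 14 x 14 x 7 mm, 12 g, loose on the steel top; not present in every run. Point at its middle, 3.5 mm above its underside.
- chip7_mid (a point): brass offcut, disc, diameter 17, 6 high mm, 12 g, loose on the steel top; not present in every run. Point at its middle, 3.5 mm above its underside.
- chip8_mid (a point): brass offcut, L-shaped, about 18 x 16 x 7 mm, 12 g, loose on the steel top; not present in every run. Point at its middle, 3.5 mm above its underside.
- bead_block: bystander: six-sided oak prism with a dark band, 56 x 62 x 47 mm, loose on the table behind the work. Origin under its centre, on the table.
- bangle: bystander: steel bangle lying flat, 56 x 64 x 16 mm, loose. Origin under its centre, on the table.
- red_pliers: bystander: pliers with red handles lying flat, 46 x 145 x 12 mm, loose. Origin under its centre, on the table.
Not all that is in view belongs to the job. Of the things like the scraper_mat, leave any that is blue or pink; of the rest the larger one is meant.

How it is judged:
By the outcome, as a careful person would: the job done as asked, in the order asked, and still so for the second after the job is handed in, with the robot touching nothing.
Of chip1, chip2, chip3, chip4, chip5, chip6, chip7, chip8 only 4 to 8 are there at a start; the rules pass over those that are not, and their reading is None.
At some moment in a run one of yellow_tin, blue_tin may be knocked a few centimetres aside while the robot is not near it.
Once in a run the grip may slacken for a moment while it holds something.
It also fails if it takes over 208 s, if anything falls off the work surface, if the arm or the gripper's body presses on something with over 40 N, if the wrist force passes 120 N, or if a joint passes its speed limit or range.

ROBOT

A 7-joint arm with a two-finger parallel gripper is mounted at the origin on the work surface; the furniture and walls round the work are solid. World frame = base frame: x ahead of the robot, y to its left, z up, the work surface at z = 0. Lengths are in m, angles in rad, forces in N, time in s.
With the tool pointing down it reaches from about 0.425 to 0.925 m from the base axis. Payload 6.8 kg.
Tool frame: the origin (TCP) lies on the front face of the gripper's body, between the roots of the fingers; the fingertips stand 73 mm ahead of it and the grasp point (between the pads) lies 54 mm ahead of it; z points along the fingers, y is the direction in which the jaws open and shut (so a half turn about z gives the same grasp; the last joint's range is limited). The gripper opens to 85 mm and grips with 20 to 120 N. Pads are 22 mm wide; open, the fingers measure 114 mm over their backs; the gripper's body (76 mm by 85 mm) begins 54 mm behind the grasp point. The pads swing forward as they close: fully open they stand 13 mm farther back than shut.
Start: joints at [-1.215, 0.477, 0.022, 1.555, -0.011, 1.109, -0.083], TCP at [0.302, 0.604, 0.304] pointing down, gripper open.
Joint ranges: [-2.96, 2.96], [-0.34, 2.1], [-1.41, 1.46], [0.24, 2.44], [-1.37, 4.51], [0.17, 1.92], [-2.96, 2.96]. Speed limits (rad/s): [2.39, 2.39, 3.14, 3.14, 3.14, 3.14, 3.14].

INTERFACE

Orientations are given as a unit quaternion [w, x, y, z].
In Python, from station import get_obs, read_camera, hand_in, spot_in, cut_out, spot_point gives the robot as it stands. The module is installed in compiled form; this text tells all that it offers.
- The arm moves only by the tool move_arm, never from a script. Its arguments are lists of equal length, an entry for each row: "gripper": the opening, from 0 (shut) to 1 (fully open); "xyz": the shift along the tool's x, y, z in cm, a list of three; "twist": the turn about the tool's z in rad. A call has 1 to 5 rows; each row is the pose to reach, as a shift and turn from the pose commanded when the call began, along the tool's axes at that moment; what a row does not reach only later rows make up. A row lasts 1/12 s, in which the tool goes at most 41.7 mm and 7.16 degrees, less where a joint would pass 70% of its speed; a pose out of reach is approached as far as the arm can. A call with a gripper value outside its range is refused whole. The fingers move at their own pace and stop on an object; "squeeze" is the grip in N (left out, the last holds). Time passes only in rows, so rows that repeat a pose let the fingers close. It gives the time, the measured TCP pose, the force and the opening at its end, in the units of the state.
- get_obs(): the state, without advancing time (a new reading comes with each control period).
- read_camera(name): name is "side" or "top"; returns a dict with "pixels" (420x560x3 uint8, red, green, blue), "fx", "fy", "cx", "cy" (pixels), "k1" (the pictures are not rectified: a ray, as slopes to the right and down, at radius r is drawn at 1 + k1 r^2 times it, then the intrinsics apply), "R" (3x3) and "t" (3): a world point X has camera coordinates R X + t. Camera axes: x right, y down, z forward; pixel columns grow to the right and rows downward; lengths in m; the calibration is good to about 2 mm. A picture is of the moment at which its call begins. There is no depth.
- hand_in(): hands the job in, once; it reports no verdict.
Trained networks look in the newest picture that a camera, given by its name, has taken for a name from the list of things; names that differ only in an ending like _2 or _b are one class to them, and where a whole thing is asked for, a point or a joint stands for the part that bears it (a point fixed in the world has none). Each returns a list of dicts, best first, with "p" (0 to 1); they miss things now and then, are a little off and sometimes report something else, mostly with a low value. They report only what shows in the picture. A call takes as long as a camera call. They do not tell look-alikes from the thing itself.
- spot_in(query, camera): "centre" ([x, y, z] in m, in world coordinates, good to about 4 mm: the middle of the surface that is visible of it).
- cut_out(query, camera): "pixels" (420x560 bool, what is visible of it).
- spot_point(query, camera): "centre" ([x, y, z] in m, in world coordinates, good to about 4 mm: a listed point, or the origin of a listed thing).
The state is a dict: "t": time; "q": joint angles; "joint_vel": joint speeds; "joint_torque": joint torques, N m; "eef_pos": TCP position; "tool_rot": TCP orientation; "contact_force": force on the tool from outside, world axes, zero at the start; "torque": the same for the moment, N m; "gripper_width": opening from 0.0 (shut) to 1.0 (fully open).
Only numpy, scipy, OpenCV 4.12 (cv2) and the standard library are available. Lean on these libraries where they do the work, as an engineer would, in place of code of your own. Each camera call takes 0.05 s, during which the arm holds its last target.

## Working session

There is one attempt and no reset: what is moved stays moved. The work goes in short steps, Python scripts to look and compute and a tool call to move; the robot and the scene stay as the last step left them, time stands still between calls to the robot, and variables do not carry over. Pictures are saved under pics/ and viewed, and the job is handed in when it is done.

Besides the shell and the picture viewer there is one more tool, called after "Emit:" by a JSON object that holds its "op" and its "data", one argument or row to a line. move_arm: Moves the arm, as the interface text tells. Its arguments: {"type":"object","properties":{"gripper":{"type":"array","items":{"type":"number"}},"xyz":{"type":"array","items":{"type":"array","items":{"type":"number"}}},"twist":{"type":"array","items":{"type":"number"}},"squeeze":{"type":"number"}},"required":["gripper","xyz","twist"]}

```bash
ls; mkdir -p pics
cat > h.py <<'E'
import numpy as np, cv2
from station import *
def snap(cam,name):
    d=read_camera(cam); cv2.imwrite(f'pics/{name}.png',cv2.cvtColor(d['pixels'],cv2.COLOR_RGB2BGR)); return d
def proj(d,X):
    X=np.atleast_2d(X); c=X@np.array(d['R']).T+np.array(d['t']); s=c[:,:2]/c[:,2:]
    r2=(s**2).sum(1,keepdims=True); s=s*(1+d['k1']*r2)
    return s*[d['fx'],d['fy']]+[d['cx'],d['cy']]
def ray(d,uv):
    uv=np.atleast_2d(uv).astype(float); sd=(uv-[d['cx'],d['cy']])/[d['fx'],d['fy']]; s=sd.copy()
    for _ in range(20): s=sd/(1+d['k1']*(s**2).sum(1,keepdims=True))
    R=np.array(d['R']); o=-R.T@np.array(d['t']); v=np.c_[s,np.ones(len(s))]@R
    return o,v
def onz(d,uv,z):
    o,v=ray(d,uv); return o+v*((z-o[2])/v[:,2:])
E
python3 - <<'E'
from h import *
o=get_obs(); print({k:np.round(v,3) for k,v in o.items()})
for c in('side','top'):
    d=snap(c,c+'0'); R=np.array(d['R']);print(c,d['fx'],d['k1'],-R.T@d['t'],R[2])
E
```

```text
pics
{'t': np.float64(0.0), 'q': array([-1.215,  0.478,  0.022,  1.556, -0.012,  1.109, -0.083]), 'joint_vel': array([-0.   , -0.001,  0.001,  0.001, -0.001,  0.001, -0.   ]), 'joint_torque': array([-0.0000e+00, -5.9644e+01,  1.6080e+00, -2.8121e+01,  1.2000e-02,
        9.0000e-03,  0.0000e+00]), 'eef_pos': array([0.302, 0.603, 0.303]), 'tool_rot': array([-0.   ,  0.23 ,  0.973, -0.001]), 'contact_force': array([-0.065,  0.118,  0.115]), 'torque': array([ 0.035, -0.028, -0.007]), 'gripper_width': np.float64(0.998)}
side 417.9309580485929 -0.0761719408224235 [-0.09328799 -1.18637188  1.01490053] [ 0.39455754  0.68988981 -0.6069402 ]
top 388.8841247774881 -0.05071447382237278 [ 0.42226898 -0.0791311   1.20254109] [ 0.09424956 -0.01686245 -0.99540579]
```

View pics/side0.png

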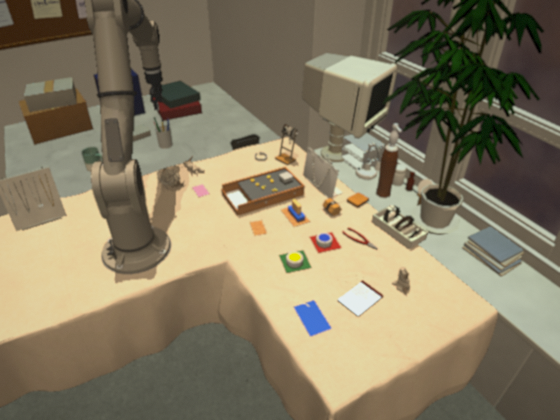

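View pics/top0.png

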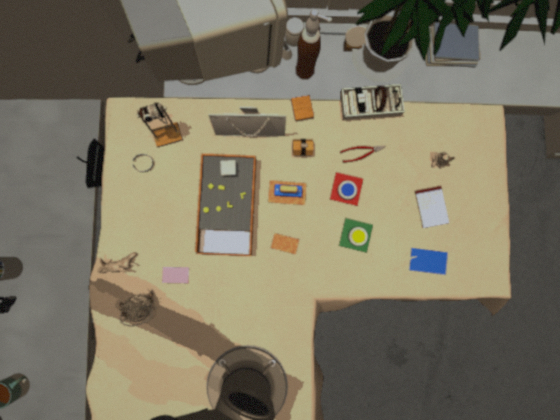

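Run:
```python
from h import *
D={}
for c in('top','side'):
    D[c]=read_camera(c)
    print(c,'base',proj(D[c],[0,0,0]),'tcp',proj(D[c],[.302,.603,.303]))
for q in ['bench_plate','trough_floor','bench_block_mid','scraper_grip','scraper_mat','green_pad','red_pad','yellow_tin_mid','blue_tin_mid','bead_block','bangle','red_pliers']+[f'chip{i}_mid' for i in range(1,9)]:
    for c in('top','side'):
        print(q,c,[(round(r['p'],2),np.round(r['centre'],3).tolist(),proj(D[c],r['centre'])[0].round().tolist()) for r in spot_point(q,c)[:3]])
print(get_obs()['t'])
```

```text
top base [[246.88157437 385.93592107]] tcp [[-18.89951904 293.10580243]]
side base [[136.01567638 248.54600334]] tcp [[156.07566814  93.13687033]]
bench_plate top [(0.66, [0.577, 0.067, -0.001], [229.0, 195.0])]
bench_plate side [(0.73, [0.576, 0.068, 0.002], [269.0, 192.0])]
trough_floor top [(0.88, [0.432, 0.075, 0.004], [225.0, 242.0])]
trough_floor side [(0.93, [0.431, 0.073, 0.004], [237.0, 201.0])]
bench_block_mid top [(0.6, [0.542, 0.055, 0.045], [231.0, 205.0]), (0.57, [0.65, 0.062, 0.051], [229.0, 169.0])]
bench_block_mid side [(0.46, [0.655, 0.065, 0.054], [286.0, 177.0])]
scraper_grip top [(0.86, [0.593, -0.116, 0.046], [288.0, 189.0]), (0.41, [0.725, -0.356, 0.002], [363.0, 150.0])]
scraper_grip side [(0.82, [0.593, -0.12, 0.048], [296.0, 206.0])]
scraper_mat top [(0.92, [0.429, -0.108, -0.0], [284.0, 243.0]), (0.9, [0.338, 0.225, 0.002], [175.0, 272.0]), (0.58, [0.584, -0.114, -0.004], [287.0, 194.0])]
scraper_mat side [(0.86, [0.381, -0.555, 0.001], [312.0, 317.0]), (0.74, [0.589, -0.114, -0.002], [295.0, 216.0]), (0.59, [0.33, 0.227, 0.002], [200.0, 190.0])]
green_pad 
[... 1341 characters left out ...]
[(0.51, [0.525, 0.13, 0.04], [206.0, 210.0]), (0.26, [0.677, 0.333, 0.005], [144.0, 162.0])]
chip3_mid side []
chip4_mid top [(0.58, [0.535, 0.09, 0.043], [219.0, 207.0])]
chip4_mid side []
chip5_mid top [(0.43, [0.572, 0.021, 0.045], [242.0, 195.0])]
chip5_mid side []
chip6_mid top [(0.54, [0.603, 0.115, 0.044], [211.0, 184.0]), (0.45, [0.586, -0.114, -0.002], [287.0, 193.0]), (0.15, [0.653, 0.063, 0.051], [229.0, 168.0])]
chip6_mid side []
chip7_mid top [(0.4, [0.573, 0.02, 0.045], [242.0, 195.0])]
chip7_mid side [(0.4, [0.434, 0.078, 0.005], [237.0, 200.0])]
chip8_mid top [(0.53, [0.728, -0.162, -0.003], [302.0, 149.0]), (0.42, [0.544, 0.055, 0.042], [231.0, 204.0])]
chip8_mid side []
2.2
```

Run:
```python
from h import *
d=cv2.imread('pics/top0.png'); cv2.imwrite('pics/t0a.png',cv2.resize(d[140:265,185:310],None,fx=4.7,fy=4.7,interpolation=cv2.INTER_CUBIC))
d=cv2.imread('pics/side0.png'); cv2.imwrite('pics/s0a.png',cv2.resize(d[140:280,210:390],None,fx=4.2,fy=4.2,interpolation=cv2.INTER_CUBIC))
```

```text
(no output)
```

View pics/t0a.png

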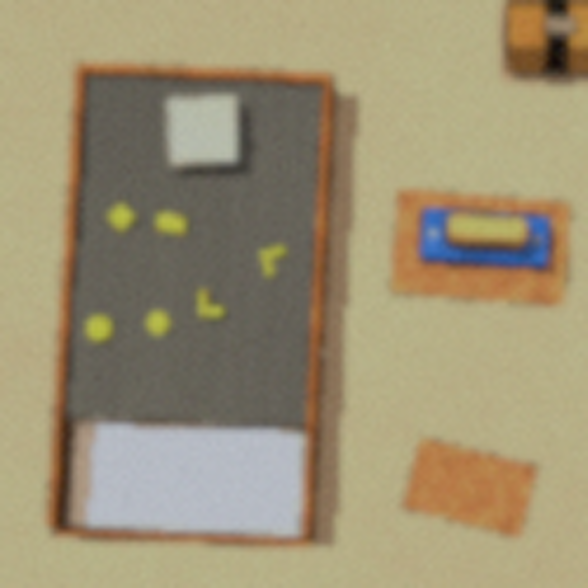

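View pics/s0a.png

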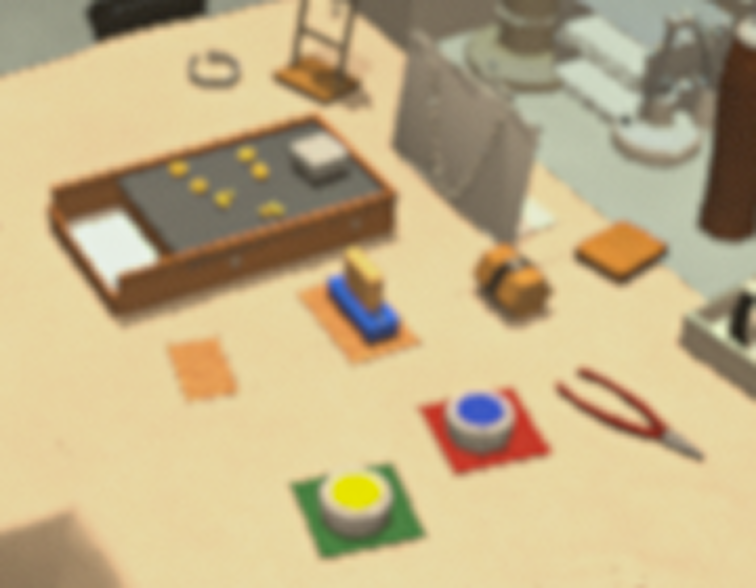

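Run:
```python
from h import *
D={c:read_camera(c) for c in('top','side')}
d=D['top']
P=lambda l:np.array(l)/4.7+[185,140]
# wood outer, z=.05
print('outer',onz(d,P([(78,66),(330,76),(312,540),(52,532)]),.05)[:,:2].round(4).tolist())
print('front edge',onz(d,P([(68,420),(306,430)]),.04)[:,:2].round(4).tolist())
for q,z in [('bench_block_mid',.066),('scraper_grip',.022),('scraper_mat',.003),('green_pad',.003),('red_pad',.003),('yellow_tin_mid',.026),('blue_tin_mid',.026)]:
  for c in('top','side'):
    for r in cut_out(q,c)[:3]:
        m=r['pixels'].astype(np.uint8); ys,xs=np.nonzero(m)
        cs=max(cv2.findContours(m,0,2)[0],key=len).reshape(-1,2)
        w=onz(D[c],cs,z)[:,:2]
        b=cv2.minAreaRect((w*1000).astype(np.float32))
        print(q,c,round(r['p'],2),'n',len(xs),'px',xs.mean().round(),ys.mean().round(),'rect',np.round(b[0],1),np.round(b[1],1),round(b[2],1))
print(get_obs()['t'])
# heights: triangulate pairs top/side of spot_in centres
```

```text
outer [[0.6943, 0.1451], [0.6898, -0.0167], [0.394, -0.0104], [0.3971, 0.1524]]
front edge [[0.4677, 0.1464], [0.4631, -0.0048]]
bench_block_mid top 0.76 n 264 px 227.0 167.0 rect [652.3  64. ] [48.5 44.5] 1.3
bench_block_mid side 0.57 n 122 px 286.0 178.0 rect [642.2  45.3] [72.8 57.9] 88.1
bench_block_mid side 0.5 n 187 px 324.0 239.0 rect [ 565.9 -342.6] [72.6 47.8] 56.3
scraper_grip top 0.78 n 286 px 287.0 190.0 rect [ 593.6 -115.9] [34.  82.9] 0.7
scraper_grip side 0.68 n 250 px 296.0 210.0 rect [ 596.1 -109.8] [140.2  55.6] 71.7
scraper_grip side 0.5 n 199 px 294.0 259.0 rect [ 452.8 -338. ] [67.  50.8] 59.5
scraper_mat top 0.93 n 819 px 428.0 261.0 rect [ 377.6 -556.1] [118.3  71.3] 81.5
scraper_mat top 0.78 n 572 px 287.0 193.0 rect [ 588.8 -114.7] [118.1  74.4] 86.9
scraper_mat top 0.76 n 422 px 175.0 275.0 rect [330.5 224.4] [45.4 80. ] 0.8
scraper_mat side 0.75 n 141 px 294.0 217.0 rect [ 575. -123.] [ 60.  121.7] 22.3
scraper_mat side 0.58 n 140 px 200.0 190.0 rect [328.7 220.8] [88.2 51.2] 88.1
scraper_mat side 0.45 n 183 px 258.0 227.0 rect [ 431.8 -109.8] [81.8 49. ] 7
[... 185 characters left out ...]
32 px 261.0 191.0 rect [565.5  99.2] [227.9 335.6] 88.3
red_pad top 0.58 n 530 px 345.0 188.0 rect [ 602.  -299.7] [89.3 93.6] 77.4
red_pad top 0.38 n 172 px 368.0 150.0 rect [ 721.3 -364.6] [ 35.6 115.3] 1.1
red_pad side 0.6 n 230 px 326.0 244.0 rect [ 604.3 -301.2] [86.8 88.6] 78.6
yellow_tin_mid top 0.6 n 249 px 358.0 236.0 rect [ 454.9 -329.7] [52.  51.7] 89.5
yellow_tin_mid side 0.71 n 223 px 295.0 259.0 rect [ 453.3 -340.1] [71.6 54. ] 59.5
yellow_tin_mid side 0.66 n 268 px 326.0 244.0 rect [ 588.9 -320.9] [90.2 90.2] 77.2
blue_tin_mid top 0.63 n 277 px 347.0 190.0 rect [ 594.8 -296.1] [52.  59.6] 45.2
blue_tin_mid side 0.7 n 184 px 324.0 239.0 rect [ 593.4 -307.2] [75.7 49.7] 56.3
3.0
```

```bash
cat >> h.py <<'E'
from scipy.spatial.transform import Rotation as Ro
def pose():
    o=get_obs(); w,x,y,z=o['tool_rot']; return np.array(o['eef_pos']),Ro.from_quat([x,y,z,w]),o
def plan(x,y,z,yaw=None):
    p,R,o=pose(); d=R.inv().apply(np.array([x,y,z])-p)*100
    ya=R.apply([0,1,0]); cur=np.arctan2(ya[1],ya[0])
    tw=0 if yaw is None else -((yaw-cur+np.pi)%(2*np.pi)-np.pi)
    n=np.linalg.norm(d)/4.17
    print('p',p.round(4),'yaw',round(cur,3),'tilt',R.apply([0,0,1]).round(3),'g',round(o['gripper_width'],3),'t',round(o['t'],2),'F',np.round(o['contact_force'],1))
    print('  d_cm',d.round(2),'twist',round(tw,3),'rows>=',round(max(n,abs(tw)/.125),1))
E
python3 -c "
from h import *
plan(.652,.063,.25,1.6)"
```

```text
p [0.302  0.6037 0.3039] yaw 1.107 tilt [-0. -0. -1.] g 0.996 t 3.0 F [ 0.6  0.2 -0. ]
  d_cm [-55.49 -32.69   5.39] twist -0.493 rows>= 15.5
```

Emit:
{"op": "move_arm", "data": {
  "gripper": [1,1,1,1,1],
  "xyz": [
    [-3.5,-2,0],
    [-7,-4.1,0],
    [-10.4,-6.1,0],
    [-13.9,-8.2,0],
    [-17.4,-10.2,0]
  ],
  "twist": [-0.03,-0.06,-0.1,-0.13,-0.16],
  "squeeze": 60
}}

```text
t: 3.42
eef_pos: [0.4127, 0.4329, 0.3041]
tool_rot: [0.0, 0.15, 0.989, 0.0]
contact_force: [-0.1, 0.7, -0.6]
gripper_width: 1.002
```

```bash
python3 -c "
from h import *
plan(.652,.063,.25,1.6)"
```

```text
p [0.4127 0.4329 0.3041] yaw 1.269 tilt [ 0.  0. -1.] g 1.002 t 3.42 F [-0.1  0.7 -0.6]
  d_cm [-33.85 -28.2    5.41] twist -0.331 rows>= 10.6
```

Emit:
{"op": "move_arm", "data": {
  "gripper": [1,1,1,1,1],
  "xyz": [
    [-3.1,-2.6,0.5],
    [-6.2,-5.1,1],
    [-9.2,-7.7,1.5],
    [-12.3,-10.3,2],
    [-15.4,-12.8,2.5]
  ],
  "twist": [-0.03,-0.06,-0.09,-0.12,-0.15]
}}

```text
t: 3.83
eef_pos: [0.5214, 0.2646, 0.279]
tool_rot: [0.0, 0.076, 0.997, 0.0]
contact_force: [-0.5, 0.9, -0.2]
gripper_width: 0.997
```

```bash
python3 -c "
from h import *
plan(.652,.063,.2,1.6)"
```

```text
p [0.5214 0.2646 0.279 ] yaw 1.419 tilt [ 0.  0. -1.] g 0.997 t 3.83 F [-0.5  0.9 -0.2]
  d_cm [-15.97 -17.95   7.9 ] twist -0.181 rows>= 6.1
```

Emit:
{"op": "move_arm", "data": {
  "gripper": [1,1,1,1,1],
  "xyz": [
    [-2.6,-2.9,1],
    [-5.2,-5.8,2],
    [-7.8,-8.7,3],
    [-10.4,-11.6,4],
    [-13,-14.5,5]
  ],
  "twist": [-0.03,-0.06,-0.09,-0.12,-0.15]
}}

```text
t: 4.25
eef_pos: [0.6277, 0.1016, 0.2286]
tool_rot: [0.0, 0.001, 1.0, 0.0]
contact_force: [0.6, 0.4, 0.2]
gripper_width: 1.003
```

```bash
python3 -c "
from h import *
plan(.652,.063,.2,1.6)"
```

```text
p [0.6277 0.1016 0.2286] yaw 1.569 tilt [ 0.  0. -1.] g 1.003 t 4.25 F [0.6 0.4 0.2]
  d_cm [-2.44 -3.85  2.86] twist -0.031 rows>= 1.3
```

Emit:
{"op": "move_arm", "data": {
  "gripper": [1,1,1,1,1],
  "xyz": [
    [-1.2,-1.9,1.4],
    [-2.4,-3.9,2.9],
    [-2.4,-3.9,5.5],
    [-2.4,-3.9,8],
    [-2.4,-3.9,8]
  ],
  "twist": [-0.02,-0.03,-0.03,-0.03,-0.03]
}}

```text
t: 4.67
eef_pos: [0.6479, 0.0632, 0.1439]
tool_rot: [-0.004, -0.013, 1.0, -0.001]
contact_force: [-0.8, 1.1, -0.8]
gripper_width: 0.996
```

```bash
python3 -c "
from h import *
plan(.652,.063,.116,1.6)
d=snap('side','s1');i=cv2.imread('pics/s1.png');cv2.imwrite('pics/s1c.png',cv2.resize(i[120:230,210:350],None,fx=5,fy=5,interpolation=cv2.INTER_CUBIC))
p=pose()[0]; print(proj(d,[p-[0,0,.054],p]),)"
```

```text
p [0.6479 0.0632 0.1439] yaw 1.596 tilt [-0.008 -0.001 -1.   ] g 0.996 t 4.67 F [-0.8  1.1 -0.8]
  d_cm [-0.43 -0.03  2.79] twist -0.004 rows>= 0.7
[[284.96645485 169.6738259 ]
 [285.12348729 158.33256552]]
```

View pics/s1c.png

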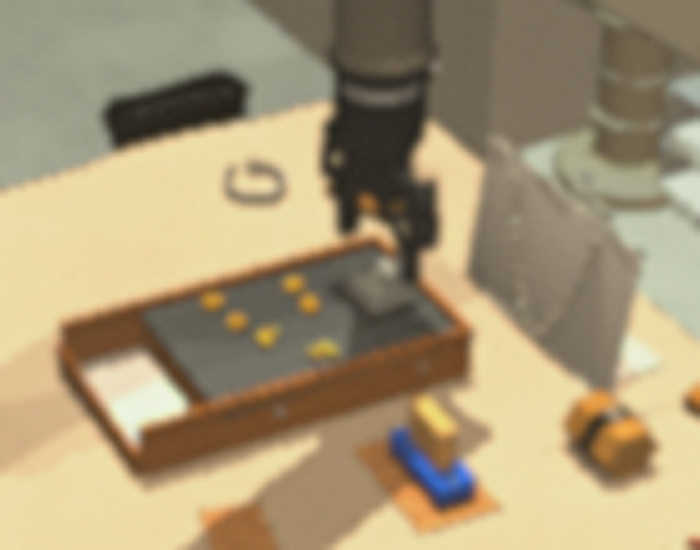

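Emit:
{"op": "move_arm", "data": {
  "gripper": [1,1,1,0.3,0.3],
  "xyz": [
    [0,0,1.4],
    [0,0,2.8],
    [0,0,2.8],
    [0,0,2.8],
    [0,0,2.8]
  ],
  "twist": [0,0,0,0,0]
}}

```text
t: 5.13
eef_pos: [0.651, 0.0644, 0.1215]
tool_rot: [0.0, -0.013, 1.0, 0.0]
contact_force: [-0.8, 0.4, 0.8]
gripper_width: 0.748
```

Emit:
{"op": "move_arm", "data": {
  "gripper": [0.3,0.3,0.3],
  "xyz": [
    [0,0,0],
    [0,0,0],
    [0,0,0]
  ],
  "twist": [0,0,0]
}}

```text
t: 5.38
eef_pos: [0.6514, 0.0642, 0.1221]
tool_rot: [0.001, -0.013, 1.0, 0.0]
contact_force: [-1.1, 0.1, 5.1]
gripper_width: 0.497
```

Emit:
{"op": "move_arm", "data": {
  "gripper": [0.3,0.3,0.3,0.3,0.3],
  "xyz": [
    [0,0,0],
    [0,0,0],
    [0,0,-1],
    [0,0,-2],
    [0,0,-3]
  ],
  "twist": [0,0,0,0,0]
}}

```text
t: 5.8
eef_pos: [0.6502, 0.0641, 0.1514]
tool_rot: [-0.001, -0.013, 1.0, -0.0]
contact_force: [-0.5, -0.2, -3.4]
gripper_width: 0.494
```

```bash
python3 -c "
from h import *
plan(.55,.255,.16,1.571)
d=snap('side','s2');i=cv2.imread('pics/s2.png');cv2.imwrite('pics/s2c.png',cv2.resize(i[120:230,210:350],None,fx=5,fy=5,interpolation=cv2.INTER_CUBIC))
"
```

```text
p [0.6502 0.0641 0.1514] yaw 1.597 tilt [-0.001 -0.    -1.   ] g 0.494 t 5.8 F [-0.5 -0.2 -3.4]
  d_cm [ 9.52 19.35 -0.85] twist 0.026 rows>= 5.2
```

View pics/s2c.png

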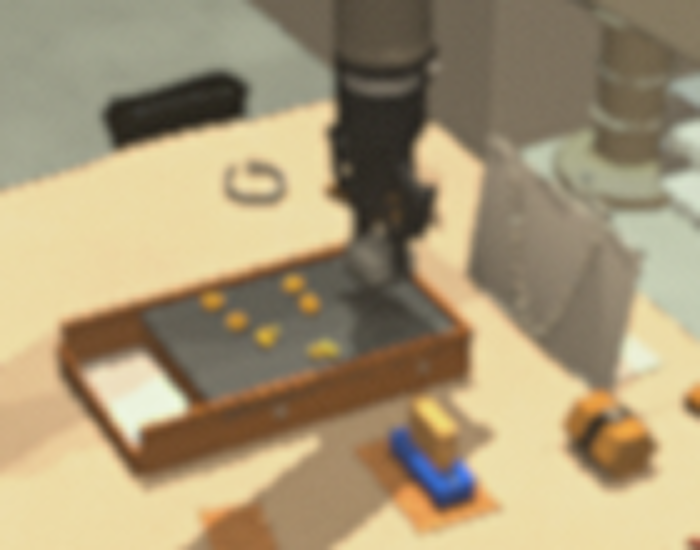

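Emit:
{"op": "move_arm", "data": {
  "gripper": [0.3,0.3,0.3,0.3,0.3],
  "xyz": [
    [0,1,-1.5],
    [2.2,5,-1.5],
    [4.5,9.1,-1.5],
    [6.8,13.2,-1.5],
    [8.8,17.3,-1.5]
  ],
  "twist": [0,0,0.01,0.02,0.03]
}}

```text
t: 6.27
eef_pos: [0.5658, 0.2195, 0.1664]
tool_rot: [0.0, 0.003, 1.0, 0.0]
contact_force: [0.9, 0.0, -3.5]
gripper_width: 0.496
```

```bash
python3 -c "
from h import *
plan(.55,.255,.083,1.571)
"
```

```text
p [0.5658 0.2195 0.1664] yaw 1.566 tilt [ 0.  0. -1.] g 0.496 t 6.27 F [ 0.9  0.  -3.5]
  d_cm [1.6  3.54 8.34] twist -0.005 rows>= 2.2
```

Emit:
{"op": "move_arm", "data": {
  "gripper": [0.3,0.3,0.3,0.3,0.3],
  "xyz": [
    [0.7,1.8,2],
    [0.7,1.8,5],
    [0.7,1.8,7],
    [0.7,1.8,7.5],
    [0.7,1.8,7.5]
  ],
  "twist": [0,0,0,0,0]
}}

```text
t: 6.68
eef_pos: [0.5592, 0.2358, 0.0897]
tool_rot: [-0.001, 0.002, 1.0, -0.001]
contact_force: [0.0, -0.2, -2.4]
gripper_width: 0.499
```

```bash
python3 -c "
from h import *
plan(.55,.255,.082,1.571)
"
```

```text
p [0.5592 0.2358 0.0897] yaw 1.567 tilt [-0.003 -0.002 -1.   ] g 0.499 t 6.68 F [ 0.  -0.2 -2.4]
  d_cm [0.93 1.92 0.77] twist -0.004 rows>= 0.5
```

Emit:
{"op": "move_arm", "data": {
  "gripper": [0.3,0.3,0.3,0.3],
  "xyz": [
    [0,0.5,0.4],
    [0,0.5,0.7],
    [0,0.5,0.8],
    [0,0.5,0.8]
  ],
  "twist": [0,0,0,0]
}}

```text
t: 7.02
eef_pos: [0.5606, 0.2415, 0.0836]
tool_rot: [0.0, 0.002, 1.0, 0.0]
contact_force: [0.6, 0.0, -3.4]
gripper_width: 0.496
```

Emit:
{"op": "move_arm", "data": {
  "gripper": [0.3,0.3,0.3],
  "xyz": [
    [0,0,0.15],
    [0,0,0.3],
    [0,0,0.3]
  ],
  "twist": [0,0,0]
}}

```text
t: 7.27
eef_pos: [0.5607, 0.2415, 0.082]
tool_rot: [0.0, 0.002, 1.0, 0.0]
contact_force: [-4.9, -2.7, 13.1]
gripper_width: 0.502
```

Emit:
{"op": "move_arm", "data": {
  "gripper": [1,1,1,1,1],
  "xyz": [
    [0,0,0],
    [0,0,-0.2],
    [0,0,-0.3],
    [0,0,-0.5],
    [0,0,-3]
  ],
  "twist": [0,0,0,0,0]
}}

```text
t: 7.68
eef_pos: [0.5578, 0.2404, 0.1067]
tool_rot: [-0.003, 0.002, 1.0, -0.002]
contact_force: [0.0, -0.6, 0.7]
gripper_width: 1.004
```

Emit:
{"op": "move_arm", "data": {
  "gripper": [1,1,1,1,1],
  "xyz": [
    [0,0,-4],
    [0,0,-8],
    [0,-1,-12],
    [0,-4,-14],
    [0,-8,-14]
  ],
  "twist": [0,0,0,0,0]
}}

```text
t: 8.1
eef_pos: [0.5622, 0.1652, 0.2559]
tool_rot: [0.005, -0.001, 1.0, 0.003]
contact_force: [1.7, -0.8, -0.3]
gripper_width: 1.0
```

```bash
python3 -c "
from h import *
plan(.593,-.116,.2,-.0)
plan(.593,-.116,.2,3.1)
print(get_obs()['q'])
"
```

```text
p [0.5622 0.1652 0.2559] yaw 1.573 tilt [ 0.01   0.006 -1.   ] g 1.0 t 8.1 F [ 1.7 -0.8 -0.3]
  d_cm [ -2.97 -28.16   5.45] twist 1.573 rows>= 12.6
p [0.5622 0.1652 0.2559] yaw 1.573 tilt [ 0.01   0.006 -1.   ] g 1.0 t 8.1 F [ 1.7 -0.8 -0.3]
  d_cm [ -2.97 -28.16   5.45] twist -1.527 rows>= 12.2
[-0.47719317  0.37710774  0.10905889  1.83529085 -0.05291966  0.92063086
  1.22878254]
```

Emit:
{"op": "move_arm", "data": {
  "gripper": [1,1,1,1,1],
  "xyz": [
    [0,-2,0],
    [0,-4,0],
    [0,-6,0],
    [0,-8,0],
    [-1,-10,0]
  ],
  "twist": [0.12,0.24,0.36,0.48,0.6]
}}

```text
t: 8.52
eef_pos: [0.5681, 0.0604, 0.2501]
tool_rot: [-0.001, 0.3, 0.954, 0.0]
contact_force: [0.0, -0.3, -1.0]
gripper_width: 0.999
```

```bash
python3 -c "
from h import *
plan(.593,-.116,.2,-.055)
"
```

```text
p [0.5681 0.0604 0.2501] yaw 0.961 tilt [-0.001  0.    -1.   ] g 0.999 t 8.52 F [ 0.  -0.3 -1. ]
  d_cm [-12.15 -13.04   4.99] twist 1.016 rows>= 8.1
```

Emit:
{"op": "move_arm", "data": {
  "gripper": [1,1,1,1,1],
  "xyz": [
    [-2,-2,0],
    [-4,-4.2,0],
    [-6,-6.5,0.5],
    [-8,-8.5,1],
    [-10,-10.7,1.5]
  ],
  "twist": [0.12,0.24,0.36,0.48,0.6]
}}

```text
t: 8.93
eef_pos: [0.5913, -0.0846, 0.2351]
tool_rot: [0.0, 0.568, 0.823, 0.0]
contact_force: [0.7, 0.7, -0.4]
gripper_width: 1.002
```

```bash
python3 -c "
from h import *
plan(.593,-.116,.2,-.055)
"
```

```text
p [ 0.5913 -0.0846  0.2351] yaw 0.362 tilt [ 0.001  0.    -1.   ] g 1.002 t 8.93 F [ 0.7  0.7 -0.4]
  d_cm [-3.   -0.95  3.51] twist 0.417 rows>= 3.3
```

Emit:
{"op": "move_arm", "data": {
  "gripper": [1,1,1,1,1],
  "xyz": [
    [-1,-0.3,1],
    [-2,-0.6,2],
    [-3,-1,3.5],
    [-3,-1,3.5],
    [-3,-1,3.5]
  ],
  "twist": [0.12,0.24,0.36,0.42,0.42]
}}

```text
t: 9.35
eef_pos: [0.5918, -0.1157, 0.199]
tool_rot: [-0.0, 0.727, 0.687, -0.001]
contact_force: [0.9, 0.5, 0.2]
gripper_width: 1.001
```

```bash
python3 -c "
from h import *
plan(.593,-.116,.105,-.055)
for c in ('top','side'):
  d=snap(c,c+'3'); print([(round(r['p'],2),np.round(r['centre'],4)) for r in spot_point('scraper_grip',c)[:1]], proj(d,pose()[0]-[0,0,.054]))
i=cv2.imread('pics/side3.png');j=cv2.imread('pics/top3.png')
cv2.imwrite('pics/c3.png',np.hstack([cv2.resize(k,(390,390),interpolation=cv2.INTER_CUBIC) for k in (i[150:240,240:330],j[130:230,240:340])]))
"
```

```text
p [ 0.5918 -0.1157  0.199 ] yaw -0.056 tilt [-0.002 -0.    -1.   ] g 1.001 t 9.35 F [0.9 0.5 0.2]
  d_cm [-0.02  0.14  9.4 ] twist -0.001 rows>= 2.3
[] [[288.55782906 183.3641652 ]]
[(0.66, array([ 0.5927, -0.1238,  0.0517]))] [[296.41377354 183.99331986]]
```

View pics/c3.png

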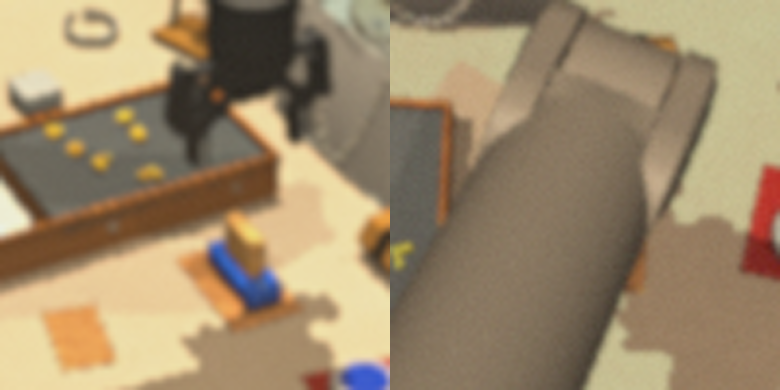

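Emit:
{"op": "move_arm", "data": {
  "gripper": [1,1,1,1,1],
  "xyz": [
    [0.1,0.1,3],
    [0.1,0.1,6],
    [0.1,0.1,8.5],
    [0.1,0.1,9.4],
    [0.1,0.1,9.4]
  ],
  "twist": [0,0,0,0,0]
}}

```text
t: 9.97
eef_pos: [0.5924, -0.1135, 0.1042]
tool_rot: [-0.001, 0.725, 0.689, -0.001]
contact_force: [0.7, -0.3, 0.7]
gripper_width: 1.004
```

Emit:
{"op": "move_arm", "data": {
  "gripper": [0,0,0,0,0],
  "xyz": [
    [0,0,0],
    [0,0,0],
    [0,0,0],
    [0,0,0],
    [0,0,0]
  ],
  "twist": [0,0,0,0,0],
  "squeeze": 80
}}

```text
t: 10.38
eef_pos: [0.594, -0.1141, 0.1069]
tool_rot: [0.001, 0.726, 0.688, 0.001]
contact_force: [-1.2, 0.7, -0.6]
gripper_width: 0.299
```

Emit:
{"op": "move_arm", "data": {
  "gripper": [0,0,0,0,0],
  "xyz": [
    [0,0,0],
    [0,0,0],
    [0,0,0],
    [0,0,0],
    [0,0,0]
  ],
  "twist": [0,0,0,0,0]
}}

```text
t: 10.8
eef_pos: [0.5939, -0.1141, 0.1067]
tool_rot: [0.0, 0.726, 0.688, 0.0]
contact_force: [-1.2, 1.1, 6.9]
gripper_width: 0.199
```

```bash
python3 -c "
from h import *
plan(.593,-.116,.105,-.055)
for c in ('side',):
  d=snap(c,c+'4')
i=cv2.imread('pics/side4.png')
cv2.imwrite('pics/c4.png',cv2.resize(i[150:240,240:360],(800,600),interpolation=cv2.INTER_CUBIC))
"
```

```text
p [ 0.5939 -0.1141  0.1067] yaw -0.053 tilt [ 0.001  0.    -1.   ] g 0.199 t 10.8 F [-1.2  1.1  6.9]
  d_cm [-0.19 -0.08  0.17] twist 0.002 rows>= 0.1
```

View pics/c4.png

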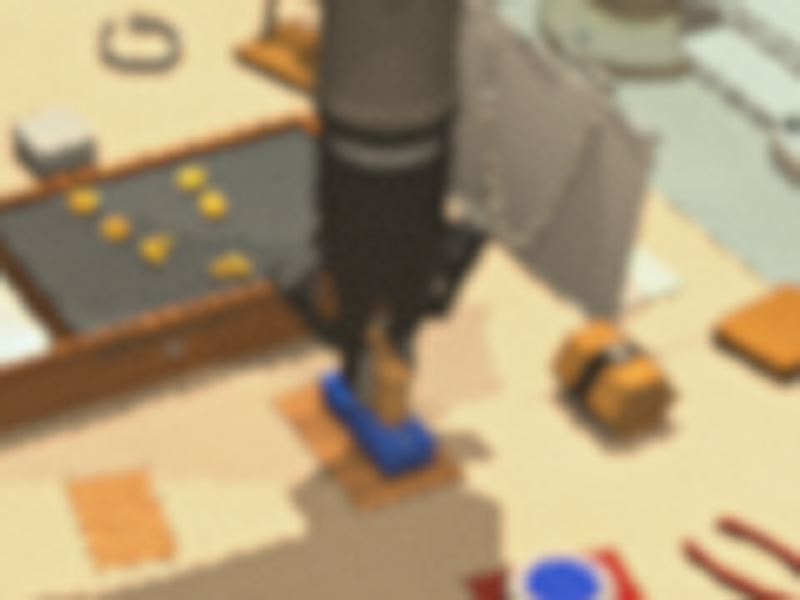

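Emit:
{"op": "move_arm", "data": {
  "gripper": [0,0,0,0,0],
  "xyz": [
    [0,0,-1],
    [0,0,-3],
    [0,0,-5.5],
    [0,0,-8.5],
    [0,0,-8.5]
  ],
  "twist": [0,0,0,0,0]
}}

```text
t: 11.27
eef_pos: [0.5959, -0.1152, 0.1964]
tool_rot: [0.003, 0.726, 0.688, 0.003]
contact_force: [1.0, 0.2, -3.3]
gripper_width: 0.197
```

```bash
python3 -c "
from h import *
plan(.650,.034,.19,-.026)
d=snap('side','side5')
i=cv2.imread('pics/side5.png')
cv2.imwrite('pics/c5.png',cv2.resize(i[150:240,240:360],(800,600),interpolation=cv2.INTER_CUBIC))
"
```

```text
p [ 0.5959 -0.1152  0.1964] yaw -0.054 tilt [ 0.008 -0.001 -1.   ] g 0.197 t 11.27 F [ 1.   0.2 -3.3]
  d_cm [15.19  4.6   0.67] twist -0.028 rows>= 3.8
```

View pics/c5.png

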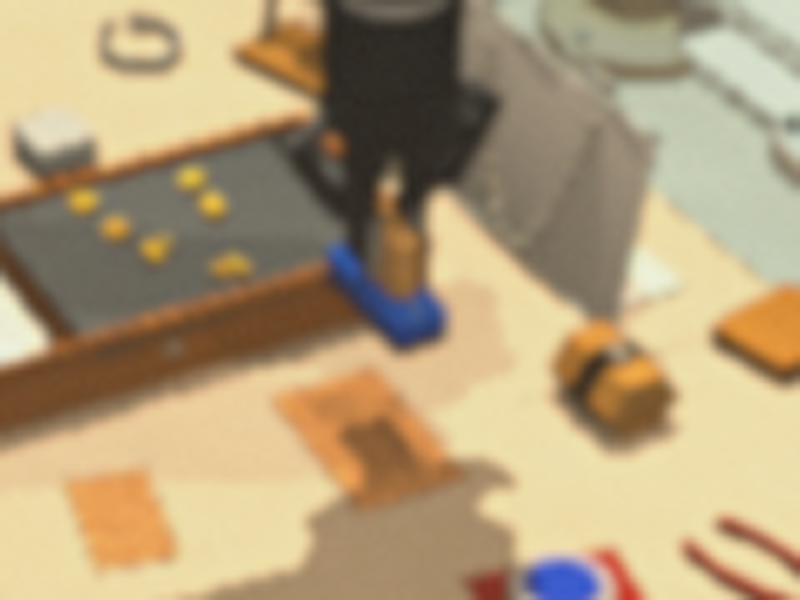

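Emit:
{"op": "move_arm", "data": {
  "gripper": [0,0,0,0,0],
  "xyz": [
    [3,1.5,0],
    [6.5,3,0],
    [10,4.6,0],
    [13,4.7,0],
    [15.2,4.7,0]
  ],
  "twist": [0,0,-0.01,-0.02,-0.03]
}}

```text
t: 11.73
eef_pos: [0.6485, 0.0396, 0.1893]
tool_rot: [-0.001, 0.714, 0.7, -0.0]
contact_force: [0.0, -0.0, -3.0]
gripper_width: 0.197
```

```bash
python3 -c "
from h import *
plan(.650,.034,.15,-.026)
"
```

```text
p [0.6485 0.0396 0.1893] yaw -0.019 tilt [-0.002  0.001 -1.   ] g 0.197 t 11.73 F [ 0. -0. -3.]
  d_cm [-0.56  0.17  3.93] twist 0.007 rows>= 1.0
```

Emit:
{"op": "move_arm", "data": {
  "gripper": [0,0,0,0],
  "xyz": [
    [0,0.2,1],
    [-0.3,0.2,2.4],
    [-0.3,0.2,2.4],
    [-0.3,0.2,2.4]
  ],
  "twist": [0.01,0.01,0.01,0.01]
}}

```text
t: 12.07
eef_pos: [0.6488, 0.0298, 0.1651]
tool_rot: [-0.001, 0.72, 0.694, -0.002]
contact_force: [-0.1, -0.4, -2.6]
gripper_width: 0.2
```

```bash
python3 -c "
from h import *
plan(.650,.034,.148,-.026)
d=snap('side','side6')
i=cv2.imread('pics/side6.png')
cv2.imwrite('pics/c6.png',cv2.resize(i[140:230,220:340],(800,600),interpolation=cv2.INTER_CUBIC))
"
```

```text
p [0.6488 0.0298 0.1651] yaw -0.036 tilt [-0.004 -0.002 -1.   ] g 0.2 t 12.07 F [-0.1 -0.4 -2.6]
  d_cm [0.43 0.11 1.71] twist -0.01 rows>= 0.4
```

View pics/c6.png

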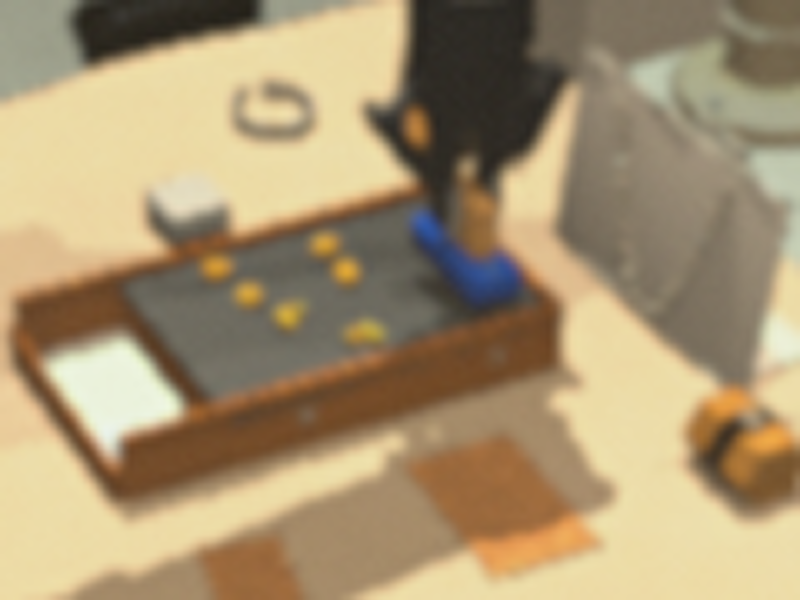

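```bash
cat >> h.py <<'E'
C=np.array([.576,.067]);PY=-.026
ex=np.array([np.cos(PY),np.sin(PY)]);ey=np.array([-np.sin(PY),np.cos(PY)])
def pl(x,y): return C+ex*x+ey*y
def overlay(cam,name,box,dz=.1037,offy=0.,out=(800,600)):
    d=read_camera(cam); im=cv2.cvtColor(d['pixels'],cv2.COLOR_RGB2BGR)
    x0,y0,x1,y1=box; s=out[0]/(x1-x0); im=cv2.resize(im[y0:y1,x0:x1],None,fx=s,fy=s,interpolation=cv2.INTER_CUBIC)
    def poly(P,col):
        q=((proj(d,P)-[x0,y0]+.5)*s).astype(int); cv2.polylines(im,[q.reshape(-1,1,2)],True,col,1)
    poly([np.r_[pl(x,y),.04] for x,y in((-.11,-.077),(.112,-.077),(.112,.077),(-.11,.077))],(0,255,0))
    p,R,o=pose()
    for h in(0,.022):
        poly([p+R.apply([a,b,dz-h]) for a,b in((-.042+offy,-.017),(.042+offy,-.017),(.042+offy,.017),(-.042+offy,.017))],(255,0,255))
    cv2.imwrite(f'pics/{name}.png',im)
E
python3 -c "
from h import *
overlay('side','o1',(220,140,340,230))
overlay('top','o2',(180,140,300,230))
"
```

```text
(no output)
```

View pics/o1.png

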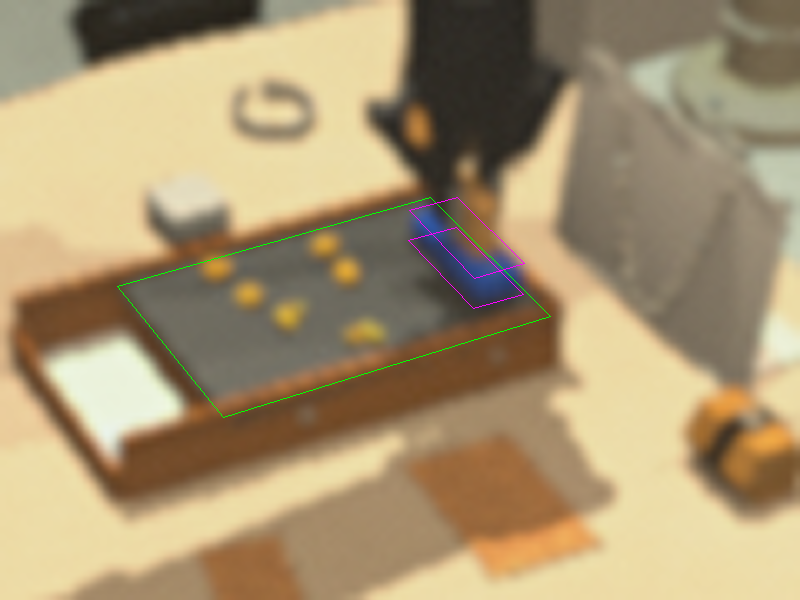

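View pics/o2.png

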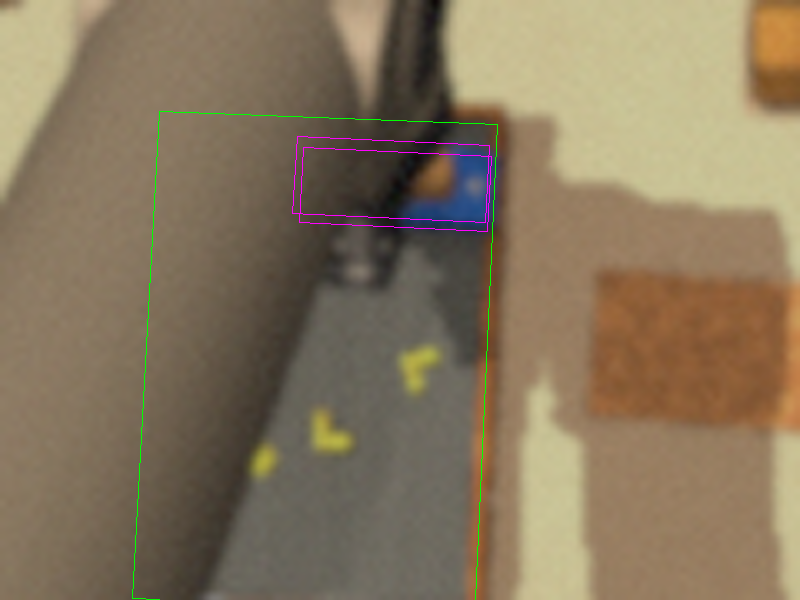

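```bash
python3 -c "
from h import *
d=read_camera('top')
im=cv2.imread('pics/top0.png').astype(float)
s=im[:,:,2]-im[:,:,0] # R-B
for r in (165,175,185,200,210,220):
  row=s[r-2:r+3].mean(0)
  L=row[190:230];Rr=row[230:270]
  l=190+np.argmax(L[:25]);rr=230+np.argmax(Rr)
  # weighted centroid of the lip
  def cen(c): x=np.arange(c-4,c+5);w=np.clip(row[c-4:c+5]-38,0,None);return (x*w).sum()/w.sum()
  a,b=cen(l),cen(rr)
  W=onz(d,[(a,r),(b,r)],.05)
  q=[((w[:2]-C)@ex,(w[:2]-C)@ey) for w in W]
  print(r,l,rr,round(a,2),round(b,2),np.round(q,4).tolist(), row[196:206].round().tolist(), row[250:260].round().tolist())
"
```

```text
165 201 254 200.12 254.72 [[0.0825, 0.0836], [0.0888, -0.0804]] [49.0, 49.0, 49.0, 53.0, 71.0, 86.0, 58.0, 20.0, 12.0, 12.0] [13.0, 14.0, 27.0, 66.0, 93.0, 75.0, 50.0, 48.0, 50.0, 50.0]
175 200 254 199.52 254.37 [[0.052, 0.0836], [0.0583, -0.0807]] [49.0, 48.0, 52.0, 69.0, 94.0, 87.0, 38.0, 12.0, 12.0, 12.0] [14.0, 17.0, 42.0, 84.0, 85.0, 56.0, 47.0, 47.0, 49.0, 49.0]
185 210 253 210.3 253.67 [[0.0229, 0.0497], [0.0279, -0.0799]] [49.0, 49.0, 59.0, 83.0, 86.0, 44.0, 15.0, 13.0, 13.0, 13.0] [14.0, 28.0, 71.0, 100.0, 79.0, 51.0, 48.0, 51.0, 50.0, 48.0]
200 199 252 197.91 252.83 [[-0.0236, 0.0841], [-0.0173, -0.0794]] [50.0, 57.0, 80.0, 85.0, 44.0, 16.0, 15.0, 14.0, 14.0, 13.0] [21.0, 56.0, 92.0, 80.0, 51.0, 48.0, 49.0, 49.0, 49.0, 48.0]
210 206 252 205.64 252.57 [[-0.0526, 0.0594], [-0.0472, -0.0799]] [53.0, 72.0, 93.0, 71.0, 26.0, 15.0, 24.0, 54.0, 83.0, 99.0] [35.0, 81.0, 97.0, 70.0, 50.0, 50.0, 50.0, 49.0, 47.0, 47.0]
220 197 251 196.37 251.85 [[-0.0833, 0.0853], [-0.0771, -0.0791]] [65.0, 86.0, 79.0, 33.0, 13.0, 14.0, 13.0, 14.0, 13.0, 12.0] [54.0, 89.0, 79.0, 50.0, 47.0, 49.0, 49.0, 49.0, 48.0, 48.0]
```

```bash
sed -i 's/^C=np.array.*/C=np.array([.576,.069]);PY=-.033/' h.py; python3 -c "
from h import *
for x,y in((.072,-.032),(-.107,-.032),(.072,.032),(-.107,.032)):
  w=pl(x,y); print(x,y,w.round(4)); plan(*w,.148,PY)
"
```

```text
0.072 -0.032 [0.6469 0.0346]
p [0.6506 0.0309 0.1674] yaw -0.035 tilt [ 0.001 -0.    -1.   ] g 0.199 t 12.27 F [-0.3  0.3 -2.1]
  d_cm [ 0.36 -0.38  1.94] twist -0.002 rows>= 0.5
-0.107 -0.032 [0.468  0.0405]
p [0.6506 0.0309 0.1674] yaw -0.035 tilt [ 0.001 -0.    -1.   ] g 0.199 t 12.27 F [-0.3  0.3 -2.1]
  d_cm [  0.33 -18.28   1.93] twist -0.002 rows>= 4.4
0.072 0.032 [0.649  0.0986]
p [0.6506 0.0309 0.1674] yaw -0.035 tilt [ 0.001 -0.    -1.   ] g 0.199 t 12.27 F [-0.3  0.3 -2.1]
  d_cm [ 6.76 -0.39  1.94] twist -0.002 rows>= 1.7
-0.107 0.032 [0.4701 0.1045]
p [0.6506 0.0309 0.1674] yaw -0.035 tilt [ 0.001 -0.    -1.   ] g 0.199 t 12.27 F [-0.3  0.3 -2.1]
  d_cm [  6.73 -18.29   1.92] twist -0.002 rows>= 4.7
```

Emit:
{"op": "move_arm", "data": {
  "gripper": [0,0,0,0],
  "xyz": [
    [0.3,-0.3,0.8],
    [0.3,-0.3,1.6],
    [0.3,-0.3,2.1],
    [0.3,-0.3,2.1]
  ],
  "twist": [0,0,0,0]
}}

```text
t: 12.6
eef_pos: [0.6467, 0.0356, 0.1443]
tool_rot: [-0.001, 0.719, 0.696, -0.001]
contact_force: [0.1, 0.6, -1.9]
gripper_width: 0.197
```

Emit:
{"op": "move_arm", "data": {
  "gripper": [0,0],
  "xyz": [
    [0,0,0.1],
    [0,0,0.1]
  ],
  "twist": [0,0]
}}

```text
t: 12.77
eef_pos: [0.6475, 0.0351, 0.1447]
tool_rot: [-0.0, 0.719, 0.695, -0.0]
contact_force: [1.0, -0.5, -2.1]
gripper_width: 0.195
```

Emit:
{"op": "move_arm", "data": {
  "gripper": [0,0,0,0,0],
  "xyz": [
    [0,-0.6,0],
    [0,-1.6,0],
    [0,-2.6,0],
    [0,-3.6,0],
    [0,-4.6,0]
  ],
  "twist": [0,0,0,0,0]
}}

```text
t: 13.18
eef_pos: [0.6007, 0.0367, 0.1451]
tool_rot: [0.0, 0.719, 0.695, 0.0]
contact_force: [0.7, -0.8, -3.0]
gripper_width: 0.194
```

```bash
python3 -c "
from h import *
plan(*pl(-.107,-.032),.1445,PY)
overlay('side','o3',(220,140,340,230))
"
```

```text
p [0.6007 0.0367 0.1451] yaw -0.033 tilt [ 0.  0. -1.] g 0.194 t 13.18 F [ 0.7 -0.8 -3. ]
  d_cm [ -0.06 -13.27   0.06] twist -0.0 rows>= 3.2
```

View pics/o3.png

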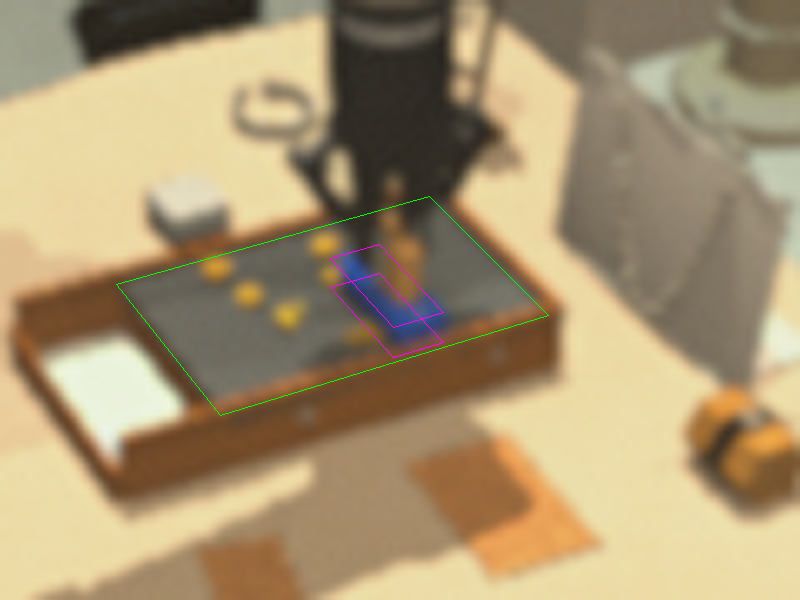

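Emit:
{"op": "move_arm", "data": {
  "gripper": [0,0,0,0,0],
  "xyz": [
    [0,-1,0],
    [0,-2,0],
    [0,-3,0],
    [0,-4,0],
    [0,-5,0]
  ],
  "twist": [0,0,0,0,0]
}}

```text
t: 13.65
eef_pos: [0.5505, 0.0384, 0.1449]
tool_rot: [-0.0, 0.719, 0.695, 0.0]
contact_force: [0.1, -0.1, -2.3]
gripper_width: 0.2
```

```bash
python3 -c "
from h import *
plan(*pl(-.107,-.032),.1445,PY)
overlay('side','o4',(220,140,340,230))
"
```

```text
p [0.5505 0.0384 0.1449] yaw -0.033 tilt [ 0.  0. -1.] g 0.2 t 13.65 F [ 0.1 -0.1 -2.3]
  d_cm [-0.06 -8.25  0.04] twist -0.0 rows>= 2.0
```

View pics/o4.png

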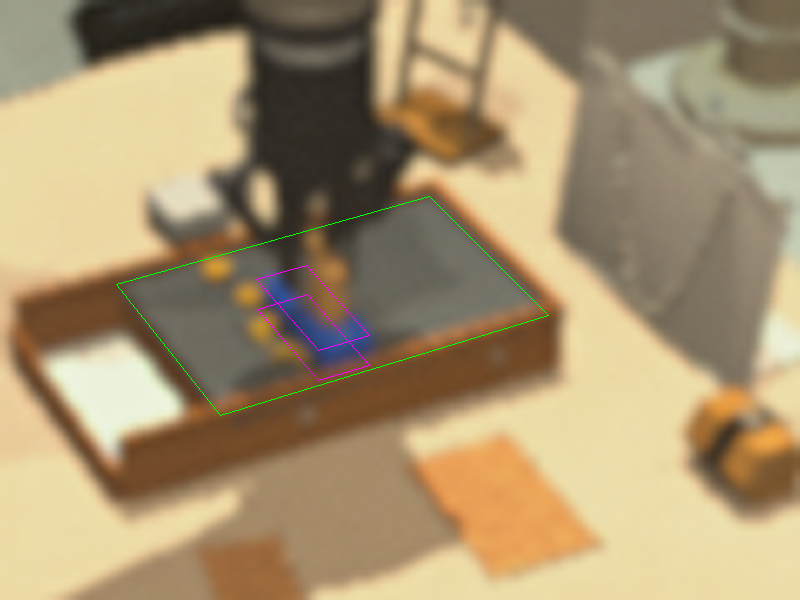

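Emit:
{"op": "move_arm", "data": {
  "gripper": [0,0,0,0,0],
  "xyz": [
    [0,-1,0],
    [0,-2,0],
    [0,-3,0],
    [0,-4,0],
    [0,-5,0]
  ],
  "twist": [0,0,0,0,0]
}}

```text
t: 14.12
eef_pos: [0.5005, 0.0401, 0.1449]
tool_rot: [-0.0, 0.719, 0.695, -0.0]
contact_force: [-0.4, -0.2, -3.4]
gripper_width: 0.199
```

Emit:
{"op": "move_arm", "data": {
  "gripper": [0,0,0,0,0],
  "xyz": [
    [0,-0.8,0],
    [0,-1.6,0],
    [0,-2.4,0],
    [0,-3.2,0],
    [0,-3.2,0]
  ],
  "twist": [0,0,0,0,0]
}}

```text
t: 14.53
eef_pos: [0.4676, 0.0411, 0.1446]
tool_rot: [-0.001, 0.719, 0.695, -0.001]
contact_force: [-0.1, -0.0, -2.6]
gripper_width: 0.194
```

```bash
python3 -c "
from h import *
plan(*pl(-.107,-.032),.1445,PY)
overlay('side','o5',(220,140,340,230))
overlay('top','o6',(180,160,300,250))
"
```

```text
p [0.4676 0.0411 0.1446] yaw -0.033 tilt [-0.002  0.    -1.   ] g 0.194 t 14.53 F [-0.1 -0.  -2.6]
  d_cm [-0.05  0.04  0.01] twist 0.0 rows>= 0.0
```

View pics/o5.png

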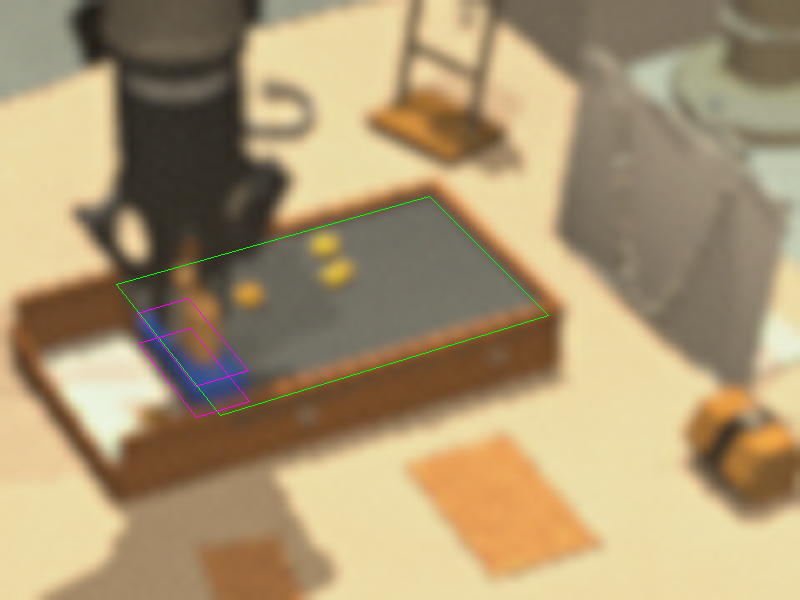

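View pics/o6.png

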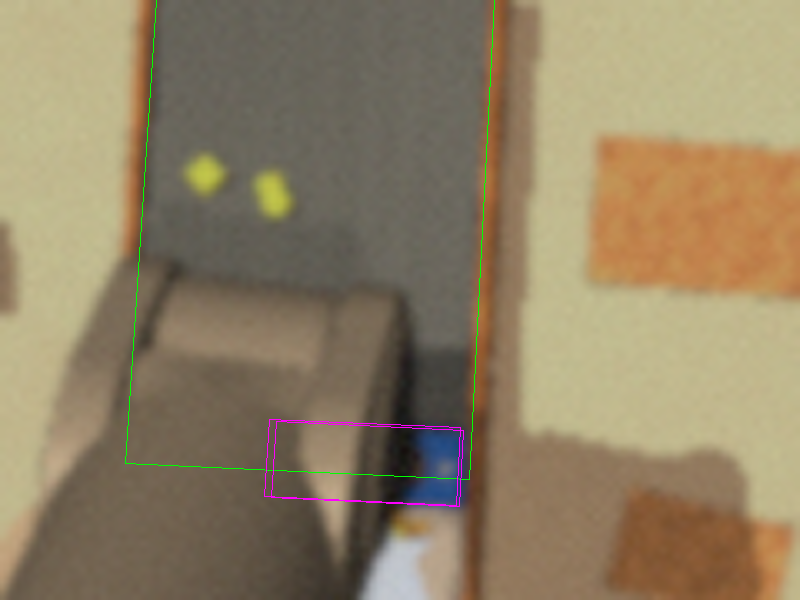

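Emit:
{"op": "move_arm", "data": {
  "gripper": [0,0,0,0,0],
  "xyz": [
    [0,0,-1.5],
    [0,0,-3.5],
    [1,2,-4.5],
    [2.5,5.5,-4.5],
    [4,9,-4.5]
  ],
  "twist": [0,0,0,0,0]
}}

```text
t: 15.05
eef_pos: [0.5624, 0.0786, 0.191]
tool_rot: [0.0, 0.719, 0.695, 0.001]
contact_force: [1.1, 0.2, -1.4]
gripper_width: 0.194
```

```bash
python3 -c "
from h import *
plan(*pl(.072,.031),.1745,PY)
overlay('side','o7',(220,140,340,230))
"
```

```text
p [0.5624 0.0786 0.191 ] yaw -0.033 tilt [ 0.002  0.001 -1.   ] g 0.194 t 15.05 F [ 1.1  0.2 -1.4]
  d_cm [2.19 8.59 1.67] twist -0.0 rows>= 2.2
```

View pics/o7.png

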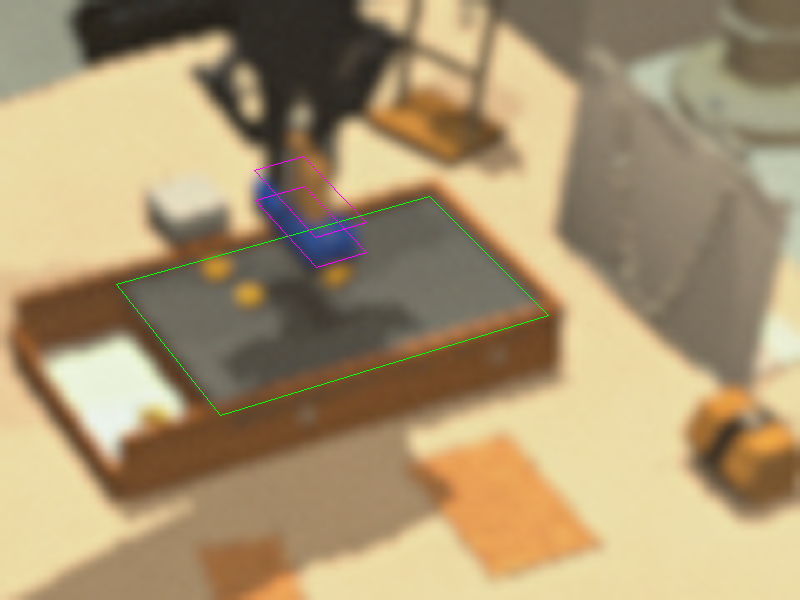

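Emit:
{"op": "move_arm", "data": {
  "gripper": [0,0,0,0,0],
  "xyz": [
    [0.7,2.8,0],
    [1.4,5.6,0],
    [2.2,8.5,0],
    [2.2,8.5,1.2],
    [2.2,8.5,1.7]
  ],
  "twist": [0,0,0,0,0]
}}

```text
t: 15.52
eef_pos: [0.6476, 0.0978, 0.1715]
tool_rot: [0.0, 0.718, 0.696, -0.0]
contact_force: [-0.8, -0.3, -3.1]
gripper_width: 0.2
```

```bash
python3 -c "
from h import *
plan(*pl(.072,.031),.1445,PY)
overlay('side','o8',(220,140,340,230))
overlay('top','o9',(180,140,300,230))
"
```

```text
p [0.6476 0.0978 0.1715] yaw -0.032 tilt [ 0.    -0.001 -1.   ] g 0.2 t 15.52 F [-0.8 -0.3 -3.1]
  d_cm [-0.01  0.13  2.7 ] twist 0.001 rows>= 0.6
```

View pics/o8.png

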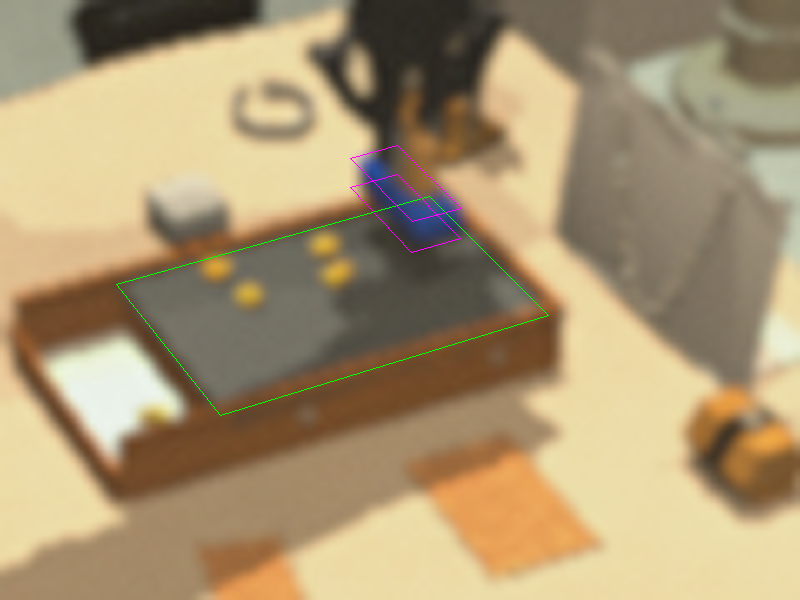

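View pics/o9.png

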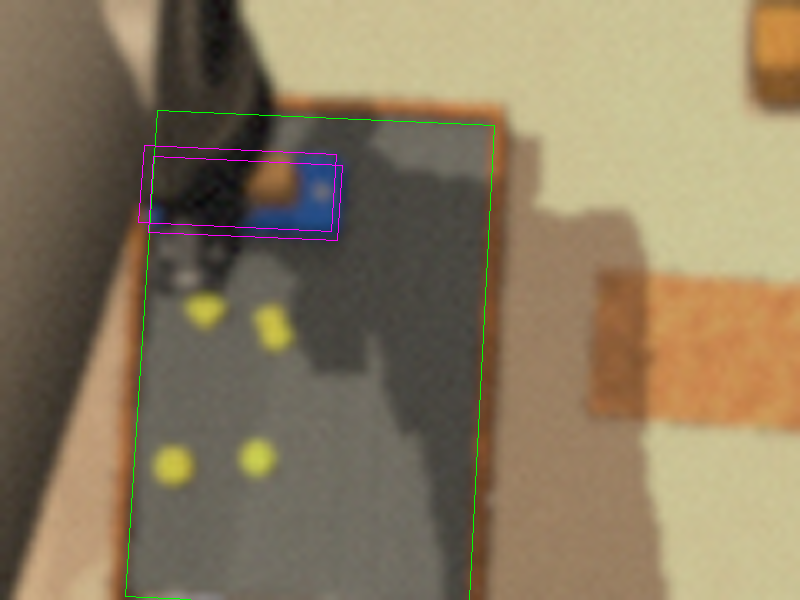

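Emit:
{"op": "move_arm", "data": {
  "gripper": [0,0,0,0,0],
  "xyz": [
    [0,0,0.9],
    [0,0,1.8],
    [0,0,2.5],
    [0,0,2.5],
    [0,0,2.5]
  ],
  "twist": [0,0,0,0,0]
}}

```text
t: 16.03
eef_pos: [0.646, 0.0973, 0.1473]
tool_rot: [-0.0, 0.719, 0.695, -0.001]
contact_force: [0.2, -0.3, -1.8]
gripper_width: 0.195
```

```bash
python3 -c "
from h import *
plan(*pl(-.107,.031),.1445,PY)
overlay('top','o10',(180,140,300,230))
"
```

```text
p [0.646  0.0973 0.1473] yaw -0.033 tilt [-0.001 -0.    -1.   ] g 0.195 t 16.03 F [ 0.2 -0.3 -1.8]
  d_cm [  0.04 -17.6    0.3 ] twist -0.0 rows>= 4.2
```

View pics/o10.png

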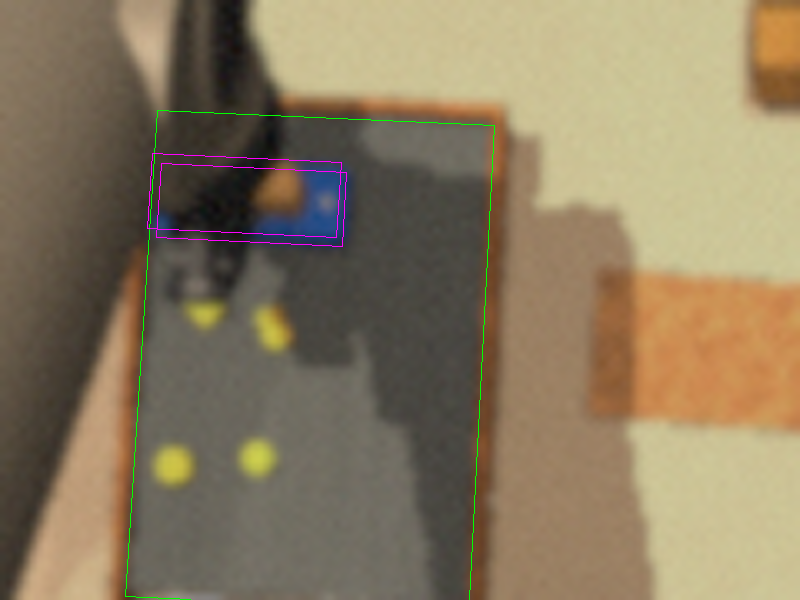

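Emit:
{"op": "move_arm", "data": {
  "gripper": [0,0,0,0,0],
  "xyz": [
    [0,0,0.28],
    [0,-0.8,0.28],
    [0,-1.8,0.28],
    [0,-2.8,0.28],
    [0,-3.8,0.28]
  ],
  "twist": [0,0,0,0,0]
}}

```text
t: 16.5
eef_pos: [0.6075, 0.0986, 0.1452]
tool_rot: [-0.0, 0.719, 0.695, 0.0]
contact_force: [-1.2, 1.3, -2.1]
gripper_width: 0.198
```

Emit:
{"op": "move_arm", "data": {
  "gripper": [0,0,0,0,0],
  "xyz": [
    [0,-1,0],
    [0,-2,0],
    [0,-3,0],
    [0,-4,0],
    [0,-5,0]
  ],
  "twist": [0,0,0,0,0]
}}

```text
t: 16.92
eef_pos: [0.5576, 0.1002, 0.1452]
tool_rot: [0.0, 0.719, 0.695, 0.0]
contact_force: [-0.6, -0.1, -2.8]
gripper_width: 0.197
```

```bash
python3 -c "
from h import *
plan(*pl(-.107,.031),.1445,PY)
overlay('side','o11',(220,140,340,230))
"
```

```text
p [0.5576 0.1002 0.1452] yaw -0.033 tilt [ 0.  0. -1.] g 0.197 t 16.92 F [-0.6 -0.1 -2.8]
  d_cm [ 0.04 -8.76  0.07] twist 0.0 rows>= 2.1
```

View pics/o11.png

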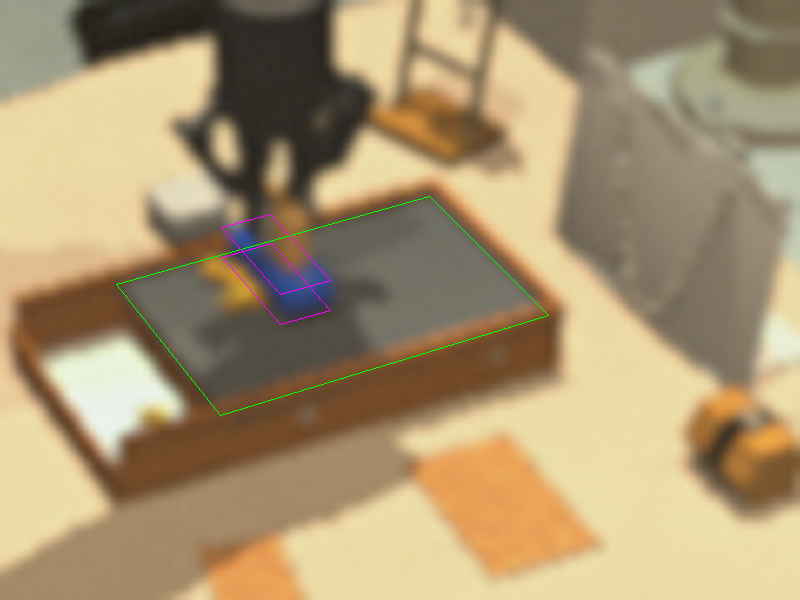

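Emit:
{"op": "move_arm", "data": {
  "gripper": [0,0,0,0,0],
  "xyz": [
    [0,-1,0],
    [0,-2,0],
    [0,-3,0],
    [0,-4,0],
    [0,-5,0]
  ],
  "twist": [0,0,0,0,0]
}}

```text
t: 17.38
eef_pos: [0.5079, 0.1019, 0.1453]
tool_rot: [0.0, 0.719, 0.695, 0.0]
contact_force: [0.9, 1.0, -0.7]
gripper_width: 0.202
```

Emit:
{"op": "move_arm", "data": {
  "gripper": [0,0,0,0,0],
  "xyz": [
    [0,-0.8,0],
    [0,-1.6,0],
    [0,-2.4,0],
    [0,-3.2,0],
    [0,-3.8,0]
  ],
  "twist": [0,0,0,0,0]
}}

```text
t: 17.8
eef_pos: [0.469, 0.103, 0.1447]
tool_rot: [-0.001, 0.719, 0.695, -0.001]
contact_force: [-0.0, 0.8, -2.2]
gripper_width: 0.2
```

```bash
python3 -c "
from h import *
plan(*pl(-.107,.031),.1445,PY)
overlay('side','o12',(220,140,340,230))
overlay('top','o13',(180,160,300,250))
"
```

```text
p [0.469  0.103  0.1447] yaw -0.033 tilt [-0.002 -0.    -1.   ] g 0.2 t 17.8 F [-0.   0.8 -2.2]
  d_cm [0.05 0.11 0.02] twist 0.0 rows>= 0.0
```

View pics/o12.png

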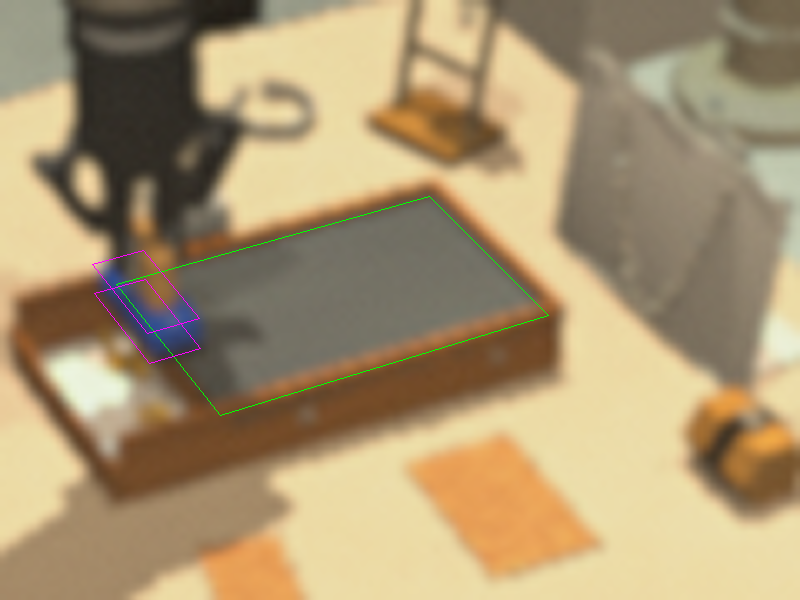

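View pics/o13.png

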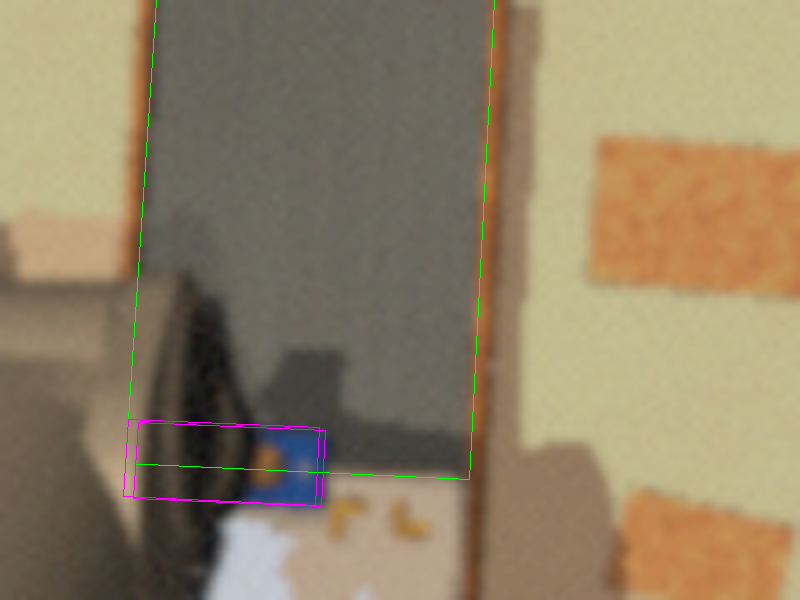

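Emit:
{"op": "move_arm", "data": {
  "gripper": [0,0,0,0,0],
  "xyz": [
    [0,0,-2],
    [0,0,-5],
    [-1,1.5,-6],
    [-4,4,-6],
    [-7,7,-6]
  ],
  "twist": [0,0,0,0,0]
}}

```text
t: 18.32
eef_pos: [0.5383, 0.0325, 0.2059]
tool_rot: [-0.0, 0.717, 0.697, 0.001]
contact_force: [0.8, 0.8, -2.1]
gripper_width: 0.195
```

```bash
python3 -c "
from h import *
plan(.590,-.1145,.2,-.05)
"
```

```text
p [0.5383 0.0325 0.2059] yaw -0.028 tilt [ 0.001  0.002 -1.   ] g 0.195 t 18.32 F [ 0.8  0.8 -2.1]
  d_cm [-14.55   5.58   0.57] twist 0.022 rows>= 3.7
```

Emit:
{"op": "move_arm", "data": {
  "gripper": [0,0,0,0,0],
  "xyz": [
    [-3.5,1.4,0],
    [-7,2.8,0],
    [-10.5,4.2,0],
    [-14,5.6,0.5],
    [-14,5.6,0.5]
  ],
  "twist": [0,0.01,0.02,0.02,0.02]
}}

```text
t: 18.73
eef_pos: [0.59, -0.1202, 0.2004]
tool_rot: [0.003, 0.729, 0.684, -0.001]
contact_force: [-0.2, -1.7, -1.6]
gripper_width: 0.196
```

```bash
python3 -c "
from h import *
plan(.590,-.1145,.115,-.05)
d=snap('side','s14')
d=snap('top','t14')
i=cv2.imread('pics/side4.png') if 0 else cv2.imread('pics/s14.png')
j=cv2.imread('pics/t14.png')
cv2.imwrite('pics/c14.png',np.hstack([cv2.resize(k,(390,390),interpolation=cv2.INTER_CUBIC) for k in (i[140:260,220:340],j[140:270,185:315])]))
"
```

```text
p [ 0.59   -0.1202  0.2004] yaw -0.063 tilt [ 0.002 -0.007 -1.   ] g 0.196 t 18.73 F [-0.2 -1.7 -1.6]
  d_cm [ 0.62 -0.06  8.53] twist -0.013 rows>= 2.1
```

View pics/c14.png

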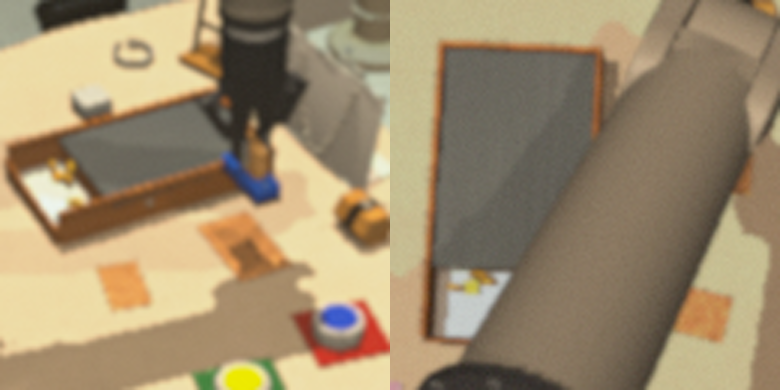

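Emit:
{"op": "move_arm", "data": {
  "gripper": [0,0,0,0,0],
  "xyz": [
    [0.3,0,2.5],
    [0.4,0,5],
    [0.4,0,7.5],
    [0.4,0,8.6],
    [0.4,0,8.6]
  ],
  "twist": [-0.01,-0.01,-0.01,-0.01,-0.01]
}}

```text
t: 19.25
eef_pos: [0.5876, -0.1045, 0.1114]
tool_rot: [-0.002, 0.721, 0.692, -0.002]
contact_force: [-0.5, 0.3, -2.5]
gripper_width: 0.193
```

Emit:
{"op": "move_arm", "data": {
  "gripper": [0,0,0],
  "xyz": [
    [0,0,0.1],
    [0,0,0.2],
    [0,0,0.2]
  ],
  "twist": [0,0,0]
}}

```text
t: 19.5
eef_pos: [0.5902, -0.1064, 0.1134]
tool_rot: [0.001, 0.722, 0.692, 0.001]
contact_force: [0.3, -0.2, -2.3]
gripper_width: 0.202
```

Emit:
{"op": "move_arm", "data": {
  "gripper": [0,0,0,0],
  "xyz": [
    [-0.4,0,0],
    [-0.8,0,0.3],
    [-0.8,0,0.5],
    [-0.8,0,0.5]
  ],
  "twist": [0,0,0,0]
}}

```text
t: 19.83
eef_pos: [0.5887, -0.115, 0.1069]
tool_rot: [-0.0, 0.723, 0.691, -0.0]
contact_force: [0.2, 0.3, -2.2]
gripper_width: 0.196
```

Emit:
{"op": "move_arm", "data": {
  "gripper": [0,0,0],
  "xyz": [
    [0,0,0.1],
    [0,0,0.2],
    [0,0,0.2]
  ],
  "twist": [0,0,0]
}}

```text
t: 20.08
eef_pos: [0.5888, -0.1148, 0.1066]
tool_rot: [-0.0, 0.722, 0.691, 0.0]
contact_force: [-6.5, 0.3, 14.2]
gripper_width: 0.197
```

Contact felt at the expected height. Release and rise.

Emit:
{"op": "move_arm", "data": {
  "gripper": [0.5,0.8,1,1,1],
  "xyz": [
    [0,0,-0.2],
    [0,0,-0.2],
    [0,0,-0.2],
    [0,0,-0.2],
    [0,0,-0.2]
  ],
  "twist": [0,0,0,0,0]
}}

```text
t: 20.5
eef_pos: [0.589, -0.1143, 0.1069]
tool_rot: [-0.0, 0.722, 0.692, -0.0]
contact_force: [0.1, -0.0, 0.1]
gripper_width: 0.893
```

Emit:
{"op": "move_arm", "data": {
  "gripper": [1,1,1,1,1],
  "xyz": [
    [0,0,-2],
    [0,0,-5],
    [0,0,-9],
    [0,0,-13],
    [-4,0,-13]
  ],
  "twist": [0,0,0,0,0]
}}

```text
t: 20.92
eef_pos: [0.5931, -0.1459, 0.2436]
tool_rot: [0.002, 0.717, 0.697, 0.005]
contact_force: [2.8, 0.4, -0.1]
gripper_width: 0.999
```

```bash
python3 -c "
from h import *
d=snap('side','s15');e=snap('top','t15')
for q in ('blue_tin_mid','yellow_tin_mid','red_pad','green_pad'):
  for c in('top','side'): print(q,c,[(round(r['p'],2),np.round(r['centre'],3).tolist()) for r in spot_point(q,c)[:2]])
plan(.597,-.3,.2,0)
i=cv2.imread('pics/s15.png')
cv2.imwrite('pics/c15.png',cv2.resize(i[140:290,210:410],(800,600),interpolation=cv2.INTER_CUBIC))
"
```

```text
blue_tin_mid top [(0.6, [0.597, -0.303, 0.012])]
blue_tin_mid side [(0.75, [0.597, -0.3, 0.013])]
yellow_tin_mid top []
yellow_tin_mid side [(0.58, [0.455, -0.332, 0.015]), (0.37, [0.579, 0.07, -0.001])]
red_pad top [(0.68, [0.604, -0.306, -0.001])]
red_pad side [(0.82, [0.605, -0.301, -0.006])]
green_pad top [(0.79, [0.457, -0.33, 0.0]), (0.45, [0.604, -0.3, -0.0])]
green_pad side [(0.64, [0.461, -0.33, -0.0])]
p [ 0.5873 -0.1534  0.2365] yaw -0.042 tilt [-0.001  0.    -1.   ] g 1.006 t 21.42 F [ 0.  -0.3 -0. ]
  d_cm [-14.61   1.58   3.65] twist -0.042 rows>= 3.6
```

View pics/c15.png

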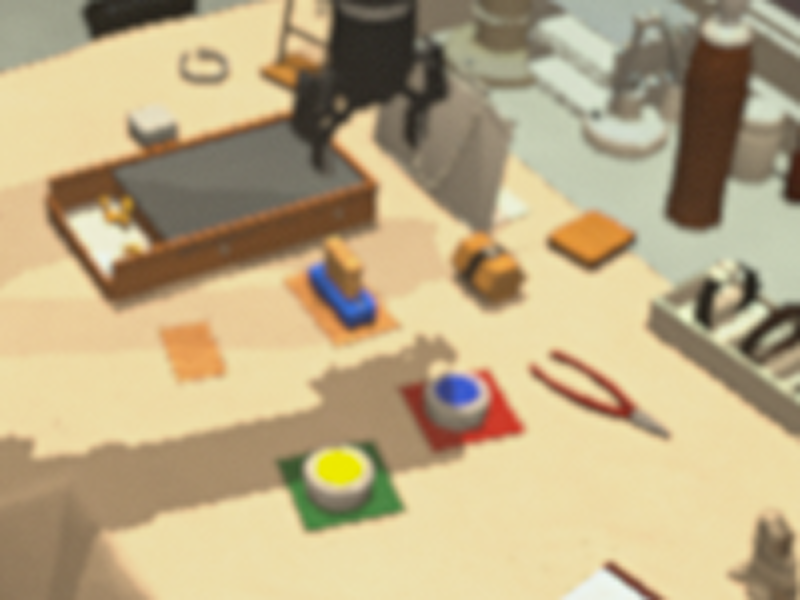

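View pics/t15.png

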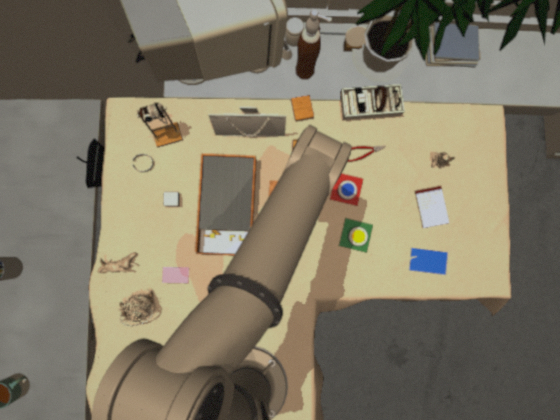

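Emit:
{"op": "move_arm", "data": {
  "gripper": [1,1,1,1,1],
  "xyz": [
    [-3.7,0.4,0.9],
    [-7.3,0.8,1.8],
    [-11,1.2,2.7],
    [-14.6,1.6,3.6],
    [-14.6,1.6,3.6]
  ],
  "twist": [-0.01,-0.02,-0.04,-0.04,-0.04]
}}

```text
t: 21.83
eef_pos: [0.5941, -0.3093, 0.1997]
tool_rot: [0.001, 0.711, 0.703, -0.003]
contact_force: [-1.9, -0.8, -0.0]
gripper_width: 0.998
```

Emit:
{"op": "move_arm", "data": {
  "gripper": [1,1],
  "xyz": [
    [0,0,3],
    [0,0,6]
  ],
  "twist": [0,0]
}}

```text
t: 22.0
eef_pos: [0.5979, -0.3022, 0.1416]
tool_rot: [0.002, 0.709, 0.706, 0.001]
contact_force: [0.6, 0.8, -0.2]
gripper_width: 1.0
```

Emit:
{"op": "move_arm", "data": {
  "gripper": [1,1],
  "xyz": [
    [0,0,0],
    [0,0,0]
  ],
  "twist": [0,0]
}}

```text
t: 22.17
eef_pos: [0.5962, -0.2998, 0.1396]
tool_rot: [-0.002, 0.708, 0.706, -0.001]
contact_force: [-0.3, -0.3, 1.0]
gripper_width: 0.999
```

```bash
python3 -c "
from h import *
d=snap('side','s16')
for q in ('blue_tin_mid',):
  for c in('side',): print(q,c,[(round(r['p'],2),np.round(r['centre'],3).tolist()) for r in spot_point(q,c)[:2]])
plan(.597,-.301,.076,0)
i=cv2.imread('pics/s16.png')
cv2.imwrite('pics/c16.png',cv2.resize(i[180:270,260:380],(800,600),interpolation=cv2.INTER_CUBIC))
"
```

```text
blue_tin_mid side [(0.49, [0.596, -0.3, 0.009])]
p [ 0.5977 -0.301   0.1425] yaw -0.003 tilt [ 0.001 -0.001 -1.   ] g 1.002 t 22.27 F [ 0.2 -0.3 -0. ]
  d_cm [ 0.01 -0.08  6.65] twist -0.003 rows>= 1.6
```

View pics/c16.png

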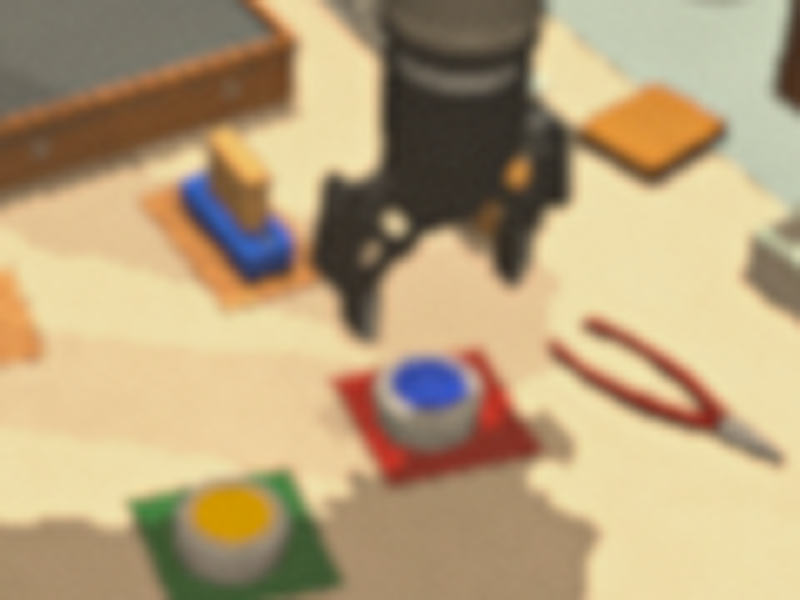

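Emit:
{"op": "move_arm", "data": {
  "gripper": [1,1,1,1,0.5],
  "xyz": [
    [0,0,2.5],
    [0,0,5],
    [0,0,6.6],
    [0,0,6.6],
    [0,0,6.6]
  ],
  "twist": [0,0,0,0,0],
  "squeeze": 60
}}

```text
t: 22.68
eef_pos: [0.5972, -0.301, 0.0757]
tool_rot: [-0.0, 0.708, 0.706, -0.0]
contact_force: [-0.3, -0.4, 0.9]
gripper_width: 0.883
```

Emit:
{"op": "move_arm", "data": {
  "gripper": [0.4,0.4,0.4,0.4,0.4],
  "xyz": [
    [0,0,0],
    [0,0,0],
    [0,0,0],
    [0,0,0],
    [0,0,0]
  ],
  "twist": [0,0,0,0,0]
}}

```text
t: 23.1
eef_pos: [0.5982, -0.3018, 0.0775]
tool_rot: [0.002, 0.708, 0.706, 0.001]
contact_force: [-0.8, 0.2, 6.1]
gripper_width: 0.649
```

Emit:
{"op": "move_arm", "data": {
  "gripper": [0.4,0.4,0.4,0.4,0.4],
  "xyz": [
    [0,0,-1],
    [0,0,-3],
    [0,0,-5],
    [0,0,-6],
    [0,0,-6]
  ],
  "twist": [0,0,0,0,0]
}}

```text
t: 23.52
eef_pos: [0.5984, -0.3018, 0.1385]
tool_rot: [0.002, 0.708, 0.706, 0.001]
contact_force: [-0.1, -0.7, -1.6]
gripper_width: 0.648
```

```bash
python3 -c "
from h import *
d=snap('side','s17')
plan(.5,-.21,.13,0)
i=cv2.imread('pics/s17.png')
cv2.imwrite('pics/c17.png',cv2.resize(i[180:270,260:380],(800,600),interpolation=cv2.INTER_CUBIC))
"
```

```text
p [ 0.5977 -0.3012  0.1367] yaw -0.003 tilt [ 0.003 -0.001 -1.   ] g 0.642 t 23.57 F [ 0.1 -0.7 -2. ]
  d_cm [ 9.09 -9.8   0.63] twist -0.003 rows>= 3.2
```

View pics/c17.png

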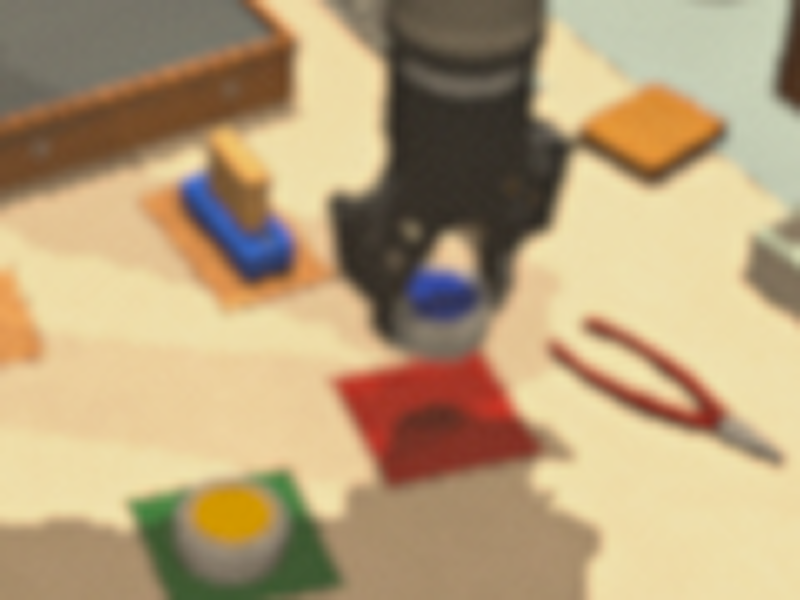

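Emit:
{"op": "move_arm", "data": {
  "gripper": [0.4,0.4,0.4,0.4,0.4],
  "xyz": [
    [2,-2.2,0.5],
    [4.5,-5,0.5],
    [7,-7.6,0.5],
    [9,-9.8,0.5],
    [9,-9.8,1.5]
  ],
  "twist": [0,0,0,0,0]
}}

```text
t: 23.98
eef_pos: [0.4942, -0.2061, 0.1192]
tool_rot: [-0.004, 0.708, 0.707, -0.0]
contact_force: [-0.6, 1.4, -1.8]
gripper_width: 0.651
```

Emit:
{"op": "move_arm", "data": {
  "gripper": [0.4,0.4,0.4,0.4,0.4],
  "xyz": [
    [0,0,1.5],
    [0,0,3],
    [0,0,4],
    [0,0,4.4],
    [0,0,4.4]
  ],
  "twist": [0,0,0,0,0]
}}

```text
t: 24.4
eef_pos: [0.4985, -0.2105, 0.0752]
tool_rot: [-0.001, 0.708, 0.706, -0.0]
contact_force: [0.1, 0.0, -1.1]
gripper_width: 0.644
```

Emit:
{"op": "move_arm", "data": {
  "gripper": [0.4,0.4,0.4],
  "xyz": [
    [0,0,0.15],
    [0,0,0.3],
    [0,0,0.3]
  ],
  "twist": [0,0,0]
}}

```text
t: 24.65
eef_pos: [0.4992, -0.211, 0.0744]
tool_rot: [-0.0, 0.708, 0.706, 0.0]
contact_force: [-5.2, 1.6, 14.8]
gripper_width: 0.642
```

Emit:
{"op": "move_arm", "data": {
  "gripper": [0.75,1,1,1,1],
  "xyz": [
    [0,0,-0.2],
    [0,0,-0.2],
    [0,0,-0.2],
    [0,0,-1],
    [0,0,-3]
  ],
  "twist": [0,0,0,0,0]
}}

```text
t: 25.07
eef_pos: [0.498, -0.2101, 0.1018]
tool_rot: [-0.002, 0.708, 0.706, -0.001]
contact_force: [0.1, 0.2, 0.4]
gripper_width: 1.003
```

Emit:
{"op": "move_arm", "data": {
  "gripper": [1,1,1,1,1],
  "xyz": [
    [0,0,-3],
    [0,0,-7],
    [-3,-0.5,-9],
    [-6.5,-2,-9],
    [-10,-4,-9]
  ],
  "twist": [0,0,0,0,0]
}}

```text
t: 25.48
eef_pos: [0.4612, -0.3111, 0.1955]
tool_rot: [0.002, 0.707, 0.708, 0.001]
contact_force: [0.6, -0.5, -0.0]
gripper_width: 0.998
```

```bash
python3 -c "
from h import *
d=snap('side','s18');e=snap('top','t18')
for q in ('blue_tin_mid','yellow_tin_mid'):
  for c in('top','side'): print(q,c,[(round(r['p'],2),np.round(r['centre'],3).tolist()) for r in spot_point(q,c)[:2]])
plan(.455,-.333,.14,0)
i=cv2.imread('pics/s18.png')
cv2.imwrite('pics/c18.png',cv2.resize(i[180:285,250:390],(800,600),interpolation=cv2.INTER_CUBIC))
"
```

```text
blue_tin_mid top [(0.58, [0.498, -0.211, 0.011])]
blue_tin_mid side [(0.54, [0.5, -0.21, 0.008]), (0.37, [0.728, -0.159, -0.004])]
yellow_tin_mid top [(0.45, [0.456, -0.335, 0.014])]
yellow_tin_mid side [(0.77, [0.452, -0.335, 0.012])]
p [ 0.4594 -0.3096  0.1931] yaw -0.002 tilt [-0.     0.001 -1.   ] g 0.999 t 25.78 F [-0.4  0.1  0.2]
  d_cm [-2.35 -0.44  5.3 ] twist -0.002 rows>= 1.4
```

View pics/c18.png

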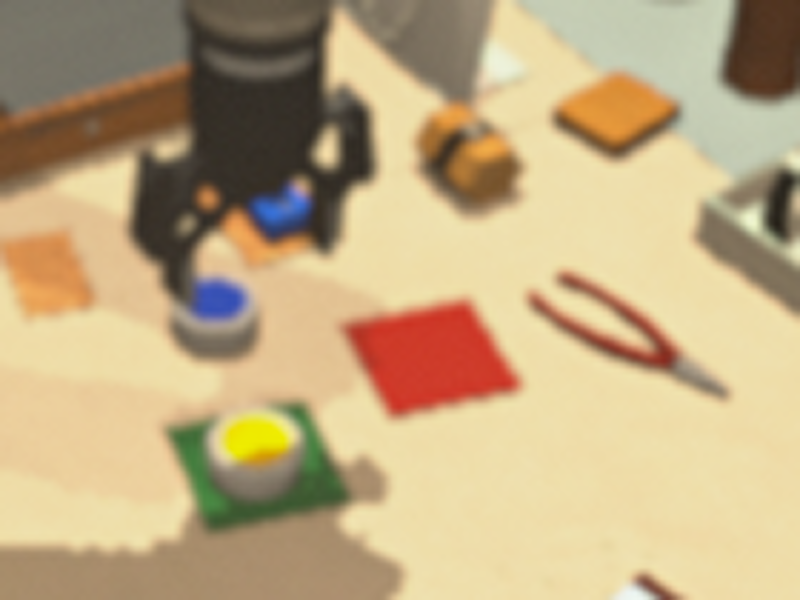

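Emit:
{"op": "move_arm", "data": {
  "gripper": [1,1,1,1,1],
  "xyz": [
    [-1.2,-0.2,2],
    [-2.4,-0.4,4],
    [-2.4,-0.4,7],
    [-2.4,-0.4,7],
    [-2.4,-0.4,7]
  ],
  "twist": [0,0,0,0,0]
}}

```text
t: 26.2
eef_pos: [0.4548, -0.3327, 0.122]
tool_rot: [-0.002, 0.708, 0.707, -0.0]
contact_force: [-0.0, 0.0, 0.3]
gripper_width: 0.999
```

```bash
python3 -c "
from h import *
for c,f in(('side','s18'),('top','t15'),('top','t18')):
  d=read_camera(c); im=cv2.imread(f'pics/{f}.png').astype(int); B,G,R_=im[...,0],im[...,1],im[...,2]
  for n,m in(('red',(R_-G>80)&(R_-B>80)&(G<80)),('green',(G-R_>25)&(G-B>10))):
    m=m.astype(np.uint8); cs=cv2.findContours(m,0,2)[0]
    if not cs: continue
    k=max(cs,key=cv2.contourArea).reshape(-1,2); w=onz(d,k,.003)[:,:2]; b=cv2.minAreaRect((w*1000).astype(np.float32)); print(f,n,np.round(b[0],1),np.round(b[1],1),round(b[2],1))
plan(.454,-.335,.076,0)
"
```

```text
s18 red [ 602.7 -301.6] [78.6 80.1] 77.8
s18 green [2855.7 1073.5] [1042.1  217.4] 38.2
t15 red [ 602.2 -301. ] [82.7 82.3] 76.7
t15 green [ 457.3 -329.8] [84.2 85.9] 76.6
t18 red [ 601.4 -300.1] [85.  84.6] 77.7
t18 green [ 462.1 -312.4] [49.8 85. ] 75.3
p [ 0.456  -0.3342  0.1245] yaw -0.002 tilt [ 0.002 -0.001 -1.   ] g 1.001 t 26.35 F [-0.2 -0.1  0.5]
  d_cm [-0.08 -0.21  4.85] twist -0.002 rows>= 1.2
```

Emit:
{"op": "move_arm", "data": {
  "gripper": [1,1,1,0.4,0.4],
  "xyz": [
    [0,-0.1,2.5],
    [0,-0.1,4.8],
    [0,-0.1,4.8],
    [0,-0.1,4.8],
    [0,-0.1,4.8]
  ],
  "twist": [0,0,0,0,0]
}}

```text
t: 26.77
eef_pos: [0.4547, -0.3349, 0.0767]
tool_rot: [0.001, 0.708, 0.706, 0.0]
contact_force: [-0.2, 0.2, -0.0]
gripper_width: 0.75
```

Emit:
{"op": "move_arm", "data": {
  "gripper": [0.4,0.4,0.4,0.4,0.4],
  "xyz": [
    [0,0,0],
    [0,0,0],
    [0,0,0],
    [0,0,0],
    [0,0,0]
  ],
  "twist": [0,0,0,0,0]
}}

```text
t: 27.18
eef_pos: [0.4549, -0.3351, 0.0773]
tool_rot: [0.001, 0.708, 0.706, 0.001]
contact_force: [-1.4, 1.1, 6.6]
gripper_width: 0.647
```

Emit:
{"op": "move_arm", "data": {
  "gripper": [0.4,0.4,0.4,0.4,0.4],
  "xyz": [
    [0,0,-1],
    [0,0,-3],
    [0,0,-5],
    [0,0,-6],
    [0,0,-6]
  ],
  "twist": [0,0,0,0,0]
}}

```text
t: 27.6
eef_pos: [0.4552, -0.3355, 0.1382]
tool_rot: [0.003, 0.708, 0.706, 0.001]
contact_force: [0.1, -0.3, -1.4]
gripper_width: 0.644
```

```bash
python3 -c "
from h import *
d=snap('side','s19')
plan(.602,-.301,.13,0)
i=cv2.imread('pics/s19.png')
cv2.imwrite('pics/c19.png',cv2.resize(i[180:285,250:390],(800,600),interpolation=cv2.INTER_CUBIC))
"
```

```text
p [ 0.4547 -0.3348  0.1367] yaw -0.003 tilt [ 0.003 -0.001 -1.   ] g 0.646 t 27.65 F [-0.5  0.9 -1.2]
  d_cm [ 3.42 14.72  0.71] twist -0.003 rows>= 3.6
```

View pics/c19.png

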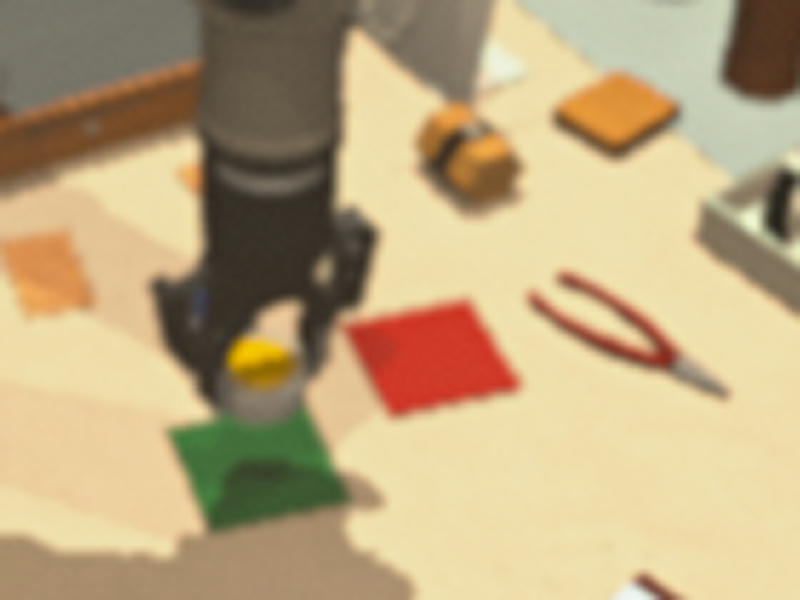

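Emit:
{"op": "move_arm", "data": {
  "gripper": [0.4,0.4,0.4,0.4,0.4],
  "xyz": [
    [0.7,3,0],
    [1.4,6,0],
    [2.2,9.5,0],
    [2.9,12.5,0],
    [3.4,14.7,0]
  ],
  "twist": [0,0,0,0,0]
}}

```text
t: 28.07
eef_pos: [0.6037, -0.2986, 0.1337]
tool_rot: [-0.001, 0.707, 0.707, 0.0]
contact_force: [0.3, 0.1, -0.6]
gripper_width: 0.646
```

Emit:
{"op": "move_arm", "data": {
  "gripper": [0.4,0.4,0.4,0.4],
  "xyz": [
    [0,0,2],
    [0,0,4],
    [0,0,4],
    [0,0,4]
  ],
  "twist": [0,0,0,0]
}}

```text
t: 28.4
eef_pos: [0.5996, -0.3003, 0.0932]
tool_rot: [-0.002, 0.708, 0.706, -0.001]
contact_force: [-0.1, -0.2, -1.0]
gripper_width: 0.647
```

```bash
python3 -c "
from h import *
d=snap('side','s20')
plan(.602,-.301,.0775,0)
i=cv2.imread('pics/s20.png')
cv2.imwrite('pics/c20.png',cv2.resize(i[180:285,250:390],(800,600),interpolation=cv2.INTER_CUBIC))
"
```

```text
p [ 0.6002 -0.3011  0.0946] yaw -0.004 tilt [-0.002  0.    -1.   ] g 0.648 t 28.45 F [ 0.3 -0.3 -0.4]
  d_cm [0.01 0.18 1.71] twist -0.004 rows>= 0.4
```

View pics/c20.png

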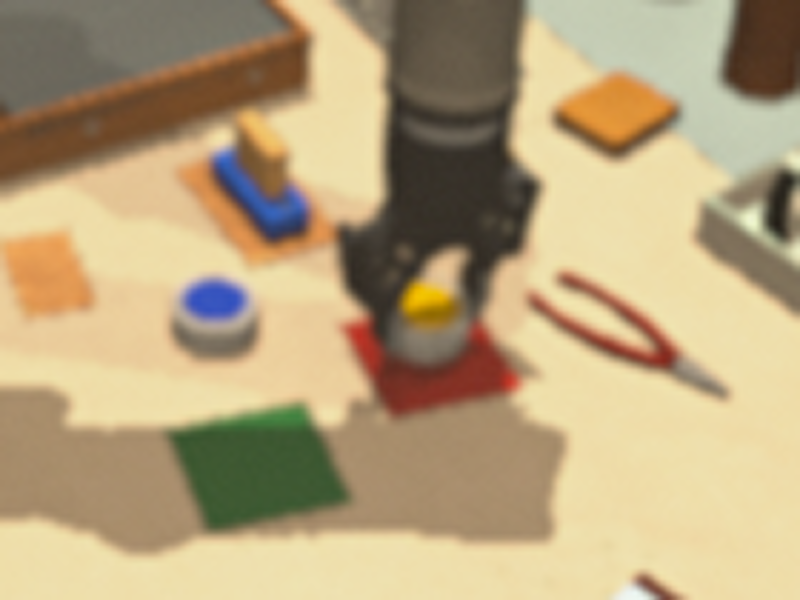

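Emit:
{"op": "move_arm", "data": {
  "gripper": [0.4,0.4,0.4,0.4],
  "xyz": [
    [0,0.2,0.8],
    [0,0.2,1.4],
    [0,0.2,1.8],
    [0,0.2,1.9]
  ],
  "twist": [0,0,0,0]
}}

```text
t: 28.78
eef_pos: [0.6032, -0.301, 0.0773]
tool_rot: [-0.0, 0.708, 0.706, 0.001]
contact_force: [-5.3, 4.4, 18.2]
gripper_width: 0.643
```

Emit:
{"op": "move_arm", "data": {
  "gripper": [0.4,0.4],
  "xyz": [
    [0,0,0],
    [0,0,0]
  ],
  "twist": [0,0]
}}

```text
t: 28.95
eef_pos: [0.6031, -0.3009, 0.0774]
tool_rot: [0.0, 0.708, 0.706, 0.001]
contact_force: [-2.9, 3.2, 8.9]
gripper_width: 0.649
```

Seated. Release.

Emit:
{"op": "move_arm", "data": {
  "gripper": [0.75,1,1,1,1],
  "xyz": [
    [0,0,-0.2],
    [0,0,-0.2],
    [0,0,-0.2],
    [0,0,-1],
    [0,0,-3]
  ],
  "twist": [0,0,0,0,0]
}}

```text
t: 29.37
eef_pos: [0.6015, -0.3, 0.1041]
tool_rot: [-0.002, 0.708, 0.706, -0.001]
contact_force: [0.4, 0.3, -0.2]
gripper_width: 1.002
```

Emit:
{"op": "move_arm", "data": {
  "gripper": [1,1,1,1,1],
  "xyz": [
    [0,0,-3],
    [0,0,-6],
    [2.5,-3,-6],
    [5.5,-6,-6],
    [8.5,-9.5,-6]
  ],
  "twist": [0,0,0,0,0]
}}

```text
t: 29.78
eef_pos: [0.5117, -0.2184, 0.167]
tool_rot: [0.001, 0.708, 0.706, 0.001]
contact_force: [0.7, 1.2, -0.6]
gripper_width: 1.0
```

```bash
python3 -c "
from h import *
d=snap('side','s21');e=snap('top','t21')
for q in ('blue_tin_mid','yellow_tin_mid'):
  for c in('top','side'): print(q,c,[(round(r['p'],2),np.round(r['centre'],3).tolist()) for r in spot_point(q,c)[:2]])
plan(.4985,-.211,.12,0)
i=cv2.imread('pics/s21.png')
cv2.imwrite('pics/c21.png',cv2.resize(i[180:285,250:390],(800,600),interpolation=cv2.INTER_CUBIC))
"
```

```text
blue_tin_mid top [(0.49, [0.587, -0.114, -0.0])]
blue_tin_mid side [(0.62, [0.498, -0.207, 0.008])]
yellow_tin_mid top [(0.64, [0.603, -0.3, 0.015])]
yellow_tin_mid side [(0.57, [0.603, -0.301, 0.014])]
p [ 0.5134 -0.2197  0.1669] yaw -0.003 tilt [ 0.002 -0.001 -1.   ] g 1.001 t 30.08 F [ 0.4 -0.3 -0.4]
  d_cm [ 0.87 -1.51  4.69] twist -0.003 rows>= 1.2
```

View pics/c21.png

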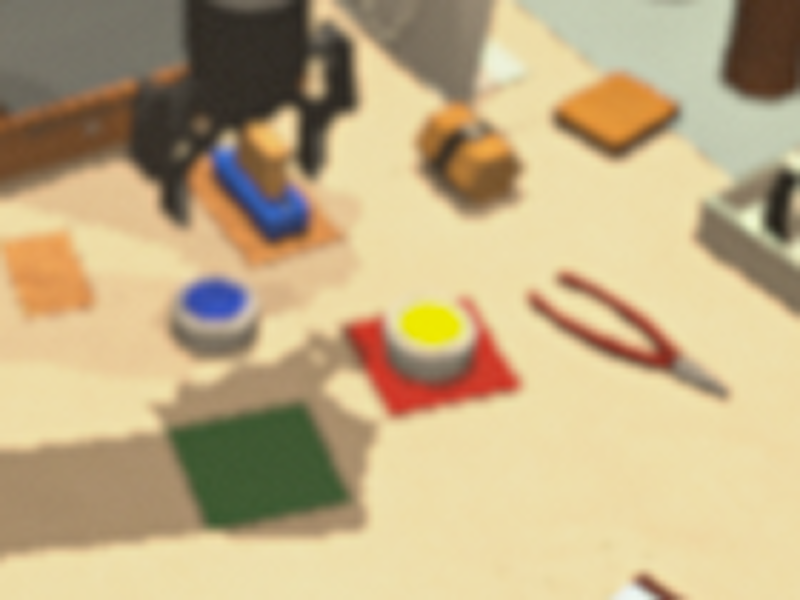

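Emit:
{"op": "move_arm", "data": {
  "gripper": [1,1,1,1,1],
  "xyz": [
    [0.5,-0.7,2],
    [0.9,-1.4,4.6],
    [0.9,-1.4,4.6],
    [0.9,-1.4,4.6],
    [0.9,-1.4,4.6]
  ],
  "twist": [0,0,0,0,0]
}}

```text
t: 30.5
eef_pos: [0.4995, -0.2112, 0.121]
tool_rot: [0.001, 0.708, 0.706, 0.0]
contact_force: [0.5, 0.7, 0.8]
gripper_width: 1.0
```

```bash
python3 -c "
from h import *
plan(.499,-.2105,.0745,0)
"
```

```text
p [ 0.4995 -0.2112  0.121 ] yaw -0.004 tilt [ 0.002 -0.001 -1.   ] g 1.0 t 30.5 F [0.5 0.7 0.8]
  d_cm [ 0.08 -0.06  4.65] twist -0.004 rows>= 1.1
```

Emit:
{"op": "move_arm", "data": {
  "gripper": [1,1,1,0.4,0.4],
  "xyz": [
    [0,0,2.3],
    [0,0,4.6],
    [0,0,4.6],
    [0,0,4.6],
    [0,0,4.6]
  ],
  "twist": [0,0,0,0,0]
}}

```text
t: 30.92
eef_pos: [0.4993, -0.2109, 0.0756]
tool_rot: [0.001, 0.708, 0.706, 0.0]
contact_force: [0.7, 0.1, 0.8]
gripper_width: 0.748
```

Emit:
{"op": "move_arm", "data": {
  "gripper": [0.4,0.4,0.4,0.4,0.4],
  "xyz": [
    [0,0,0],
    [0,0,0],
    [0,0,0],
    [0,0,0],
    [0,0,0]
  ],
  "twist": [0,0,0,0,0]
}}

```text
t: 31.33
eef_pos: [0.4993, -0.2108, 0.0761]
tool_rot: [0.001, 0.708, 0.706, 0.001]
contact_force: [-1.9, -0.3, 5.6]
gripper_width: 0.646
```

Emit:
{"op": "move_arm", "data": {
  "gripper": [0.4,0.4,0.4,0.4,0.4],
  "xyz": [
    [0,0,-1],
    [0,0,-3],
    [0,0,-5],
    [0,0,-5],
    [0,0,-5]
  ],
  "twist": [0,0,0,0,0]
}}

```text
t: 31.75
eef_pos: [0.4992, -0.2101, 0.1259]
tool_rot: [0.001, 0.708, 0.706, 0.001]
contact_force: [-0.3, -0.6, -2.3]
gripper_width: 0.643
```

```bash
python3 -c "
from h import *
d=snap('side','s22')
plan(.458,-.330,.125,0)
i=cv2.imread('pics/s22.png')
cv2.imwrite('pics/c22.png',cv2.resize(i[180:285,250:390],(800,600),interpolation=cv2.INTER_CUBIC))
"
```

```text
p [ 0.4985 -0.2098  0.1249] yaw -0.003 tilt [ 0.002 -0.    -1.   ] g 0.645 t 31.8 F [-0.  -0.  -2.3]
  d_cm [-12.03  -4.02  -0.02] twist -0.003 rows>= 3.0
```

View pics/c22.png

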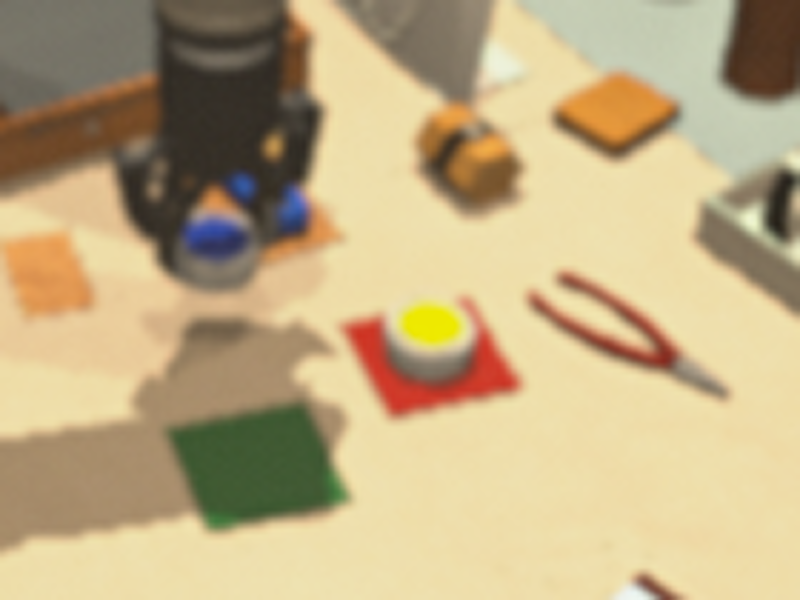

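Blue tin is held (bottom = TCP − 0.076). Carry to the green pad.

Emit:
{"op": "move_arm", "data": {
  "gripper": [0.4,0.4,0.4,0.4,0.4],
  "xyz": [
    [-3,-1,0],
    [-6,-2,0],
    [-9,-3,0],
    [-12,-4,0],
    [-12,-4,1]
  ],
  "twist": [0,0,0,0,0]
}}

```text
t: 32.22
eef_pos: [0.4547, -0.3374, 0.1154]
tool_rot: [0.003, 0.711, 0.703, -0.002]
contact_force: [-0.4, -1.8, -1.6]
gripper_width: 0.647
```

Emit:
{"op": "move_arm", "data": {
  "gripper": [0.4,0.4,0.4,0.4],
  "xyz": [
    [0,0,1],
    [0,0,2],
    [0,0,2],
    [0,0,2]
  ],
  "twist": [0,0,0,0]
}}

```text
t: 32.55
eef_pos: [0.4578, -0.3281, 0.0928]
tool_rot: [-0.001, 0.707, 0.707, -0.0]
contact_force: [-1.0, 0.2, -1.8]
gripper_width: 0.646
```

```bash
python3 -c "
from h import *
d=snap('side','s23')
plan(.458,-.330,.0785,0)
i=cv2.imread('pics/s23.png')
cv2.imwrite('pics/c23.png',cv2.resize(i[180:285,250:390],(800,600),interpolation=cv2.INTER_CUBIC))
"
```

```text
p [ 0.4582 -0.3285  0.0935] yaw -0.001 tilt [-0.001  0.001 -1.   ] g 0.648 t 32.6 F [-0.2 -0.4 -1.5]
  d_cm [-0.15 -0.02  1.5 ] twist -0.001 rows>= 0.4
```

View pics/c23.png

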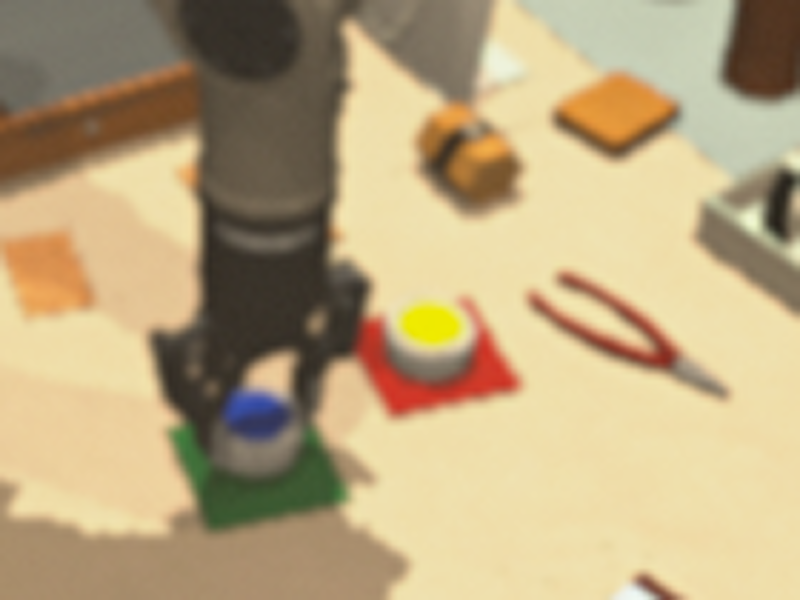

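Emit:
{"op": "move_arm", "data": {
  "gripper": [0.4,0.4,0.4,0.4,0.4],
  "xyz": [
    [-0.2,0,0.6],
    [-0.2,0,1.1],
    [-0.2,0,1.5],
    [-0.2,0,1.6],
    [-0.2,0,1.6]
  ],
  "twist": [0,0,0,0,0]
}}

```text
t: 33.02
eef_pos: [0.458, -0.3318, 0.0791]
tool_rot: [-0.0, 0.708, 0.706, 0.001]
contact_force: [-2.7, 3.6, 13.7]
gripper_width: 0.646
```

Emit:
{"op": "move_arm", "data": {
  "gripper": [0.75,1,1,1,1],
  "xyz": [
    [0,0,-0.2],
    [0,0,-0.2],
    [0,0,-0.2],
    [0,0,-1],
    [0,0,-3]
  ],
  "twist": [0,0,0,0,0]
}}

```text
t: 33.43
eef_pos: [0.4566, -0.3309, 0.1066]
tool_rot: [-0.002, 0.708, 0.706, -0.001]
contact_force: [0.8, 0.5, 1.0]
gripper_width: 0.997
```

Emit:
{"op": "move_arm", "data": {
  "gripper": [1,1,1,1,1],
  "xyz": [
    [0,0,-4],
    [0,0,-8],
    [0,0,-12],
    [3,0,-14],
    [7,0,-14]
  ],
  "twist": [0,0,0,0,0]
}}

```text
t: 33.85
eef_pos: [0.4593, -0.2661, 0.2535]
tool_rot: [0.005, 0.711, 0.704, 0.001]
contact_force: [0.1, 1.4, -0.4]
gripper_width: 1.004
```

```bash
python3 -c "
from h import *
for q in ('blue_tin_mid','yellow_tin_mid','bench_block_mid'):
  for c in('top','side'):
    read_camera(c); print(q,c,[(round(r['p'],2),np.round(r['centre'],3).tolist()) for r in spot_point(q,c)[:2]])
plan(.56,.2415,.25,1.57)
d=snap('side','s24')
i=cv2.imread('pics/s24.png')
cv2.imwrite('pics/c24.png',cv2.resize(i[140:290,200:400],(800,600),interpolation=cv2.INTER_CUBIC))
"
```

```text
blue_tin_mid top []
blue_tin_mid side [(0.56, [0.456, -0.328, 0.013])]
yellow_tin_mid top [(0.72, [0.605, -0.301, 0.014])]
yellow_tin_mid side [(0.6, [0.602, -0.303, 0.014])]
bench_block_mid top [(0.47, [0.56, 0.24, 0.012])]
bench_block_mid side [(0.4, [0.563, 0.246, 0.014])]
p [ 0.4577 -0.2626  0.2479] yaw -0.004 tilt [-0.001 -0.    -1.   ] g 1.004 t 34.45 F [ 0.4  0.3 -0.2]
  d_cm [50.46 10.01 -0.23] twist -1.574 rows>= 12.6
```

View pics/c24.png

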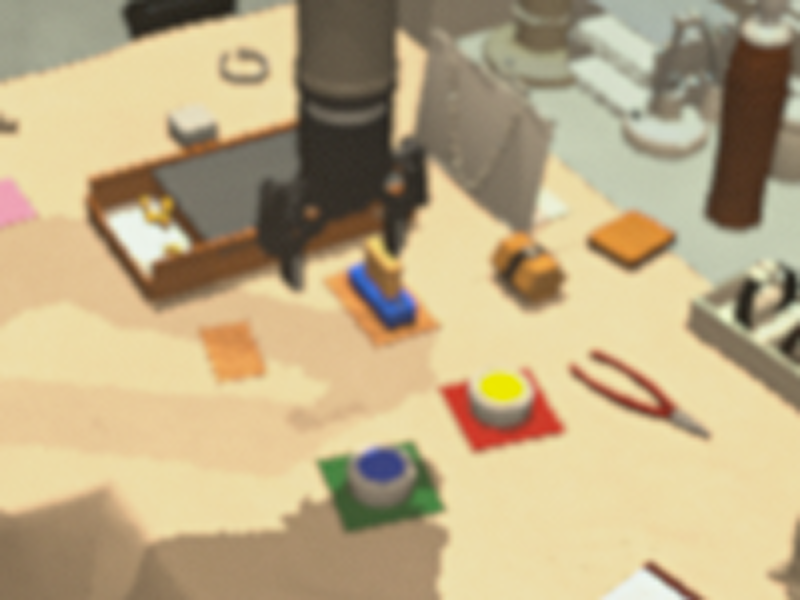

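Emit:
{"op": "move_arm", "data": {
  "gripper": [1,1,1,1,1],
  "xyz": [
    [3.4,0.7,0],
    [6.7,1.3,0],
    [10,2,0],
    [13.4,2.7,0],
    [16.8,3.3,0]
  ],
  "twist": [-0.11,-0.22,-0.33,-0.44,-0.55]
}}

```text
t: 34.92
eef_pos: [0.4918, -0.0927, 0.2482]
tool_rot: [0.0, 0.488, 0.873, 0.0]
contact_force: [-0.0, -0.4, 0.3]
gripper_width: 1.002
```

```bash
python3 -c "
from h import *
plan(.5605,.2415,.22,1.57)
"
```

```text
p [ 0.4918 -0.0927  0.2482] yaw 0.552 tilt [ 0. -0. -1.] g 1.002 t 34.92 F [-0.  -0.4  0.3]
  d_cm [24.86 23.37  2.82] twist -1.018 rows>= 8.2
```

Emit:
{"op": "move_arm", "data": {
  "gripper": [1,1,1,1,1],
  "xyz": [
    [2.8,2.6,0],
    [5.5,5.2,0],
    [8.3,7.8,0],
    [11,10.4,0],
    [13.8,13,0]
  ],
  "twist": [-0.12,-0.24,-0.36,-0.48,-0.58]
}}

```text
t: 35.33
eef_pos: [0.531, 0.0929, 0.2482]
tool_rot: [0.0, 0.218, 0.976, 0.0]
contact_force: [1.1, -0.9, 0.5]
gripper_width: 0.995
```

```bash
python3 -c "
from h import *
plan(.5605,.2415,.18,1.57)
"
```

```text
p [0.531  0.0929 0.2482] yaw 1.132 tilt [ 0.  0. -1.] g 0.995 t 35.33 F [ 1.1 -0.9  0.5]
  d_cm [ 3.64 14.7   6.82] twist -0.438 rows>= 4.0
```

Emit:
{"op": "move_arm", "data": {
  "gripper": [1,1,1,1,1],
  "xyz": [
    [0.9,3.7,0.5],
    [1.8,7.4,1],
    [2.7,11,1.5],
    [3.6,14.7,2],
    [3.6,14.7,5]
  ],
  "twist": [-0.11,-0.22,-0.33,-0.44,-0.44]
}}

```text
t: 35.75
eef_pos: [0.564, 0.2506, 0.2018]
tool_rot: [0.004, -0.005, 1.0, 0.005]
contact_force: [0.9, 1.2, -0.0]
gripper_width: 1.003
```

Emit:
{"op": "move_arm", "data": {
  "gripper": [1,1,1],
  "xyz": [
    [0,0,2],
    [0,0,4],
    [0,0,4]
  ],
  "twist": [0,0,0]
}}

```text
t: 36.0
eef_pos: [0.5593, 0.2387, 0.1538]
tool_rot: [-0.003, 0.002, 1.0, -0.002]
contact_force: [-0.6, 0.3, -0.3]
gripper_width: 1.003
```

```bash
python3 -c "
from h import *
plan(.5605,.2415,.084,1.57)
d=snap('side','s25')
i=cv2.imread('pics/s25.png')
cv2.imwrite('pics/c25.png',cv2.resize(i[130:235,190:330],(800,600),interpolation=cv2.INTER_CUBIC))
print(spot_point('bench_block_mid','side')[:1])
"
```

```text
p [0.5593 0.2387 0.1538] yaw 1.567 tilt [-0.006 -0.004 -1.   ] g 1.003 t 36.0 F [-0.6  0.3 -0.3]
  d_cm [-0.17  0.31  6.98] twist -0.003 rows>= 1.7
[{'centre': [0.5615, 0.244, 0.0143], 'p': 0.42}]
```

View pics/c25.png

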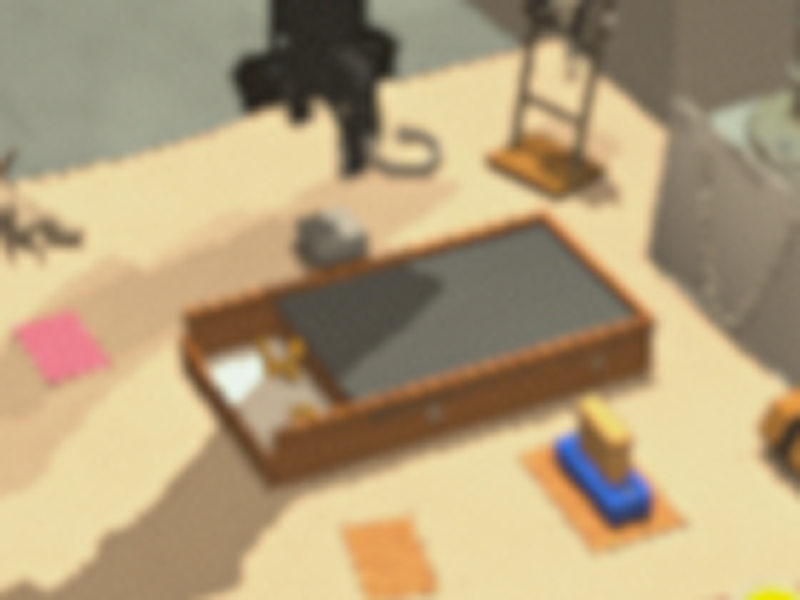

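Emit:
{"op": "move_arm", "data": {
  "gripper": [1,1,1,1,1],
  "xyz": [
    [0,0.1,2.5],
    [0,0.1,5],
    [0,0.1,7],
    [0,0.1,7],
    [0,0.1,7]
  ],
  "twist": [0,0,0,0,0]
}}

```text
t: 36.52
eef_pos: [0.5619, 0.2406, 0.089]
tool_rot: [0.0, 0.002, 1.0, 0.0]
contact_force: [-0.7, 0.3, -0.4]
gripper_width: 1.001
```

Emit:
{"op": "move_arm", "data": {
  "gripper": [0.3,0.3,0.3,0.3,0.3],
  "xyz": [
    [0,0,0],
    [0,0,0],
    [0,0,0],
    [0,0,0],
    [0,0,0]
  ],
  "twist": [0,0,0,0,0]
}}

```text
t: 36.93
eef_pos: [0.5623, 0.2412, 0.09]
tool_rot: [0.001, 0.002, 1.0, 0.001]
contact_force: [-1.5, -0.3, 8.8]
gripper_width: 0.491
```

Emit:
{"op": "move_arm", "data": {
  "gripper": [0.3,0.3,0.3,0.3,0.3],
  "xyz": [
    [0,0,0],
    [0,0,-1],
    [0,0,-4],
    [0,0,-7],
    [0,0,-9]
  ],
  "twist": [0,0,0,0,0]
}}

```text
t: 37.35
eef_pos: [0.5618, 0.2408, 0.1809]
tool_rot: [0.001, 0.002, 1.0, 0.0]
contact_force: [0.7, 0.0, -3.2]
gripper_width: 0.493
```

```bash
python3 -c "
from h import *
print(pl(.075,-.005)); plan(.650,.064,.175,1.555)
"
```

```text
[0.6507942  0.06152817]
p [0.5618 0.2408 0.1809] yaw 1.567 tilt [ 0.002  0.001 -1.   ] g 0.493 t 37.35 F [ 0.7  0.  -3.2]
  d_cm [ -8.89 -17.64   0.59] twist 0.012 rows>= 4.7
```

Emit:
{"op": "move_arm", "data": {
  "gripper": [0.3,0.3,0.3,0.3,0.3],
  "xyz": [
    [-1.7,-3.4,0],
    [-3.4,-6.8,0],
    [-5.2,-10.4,0],
    [-7,-14,0],
    [-8.8,-17.5,0]
  ],
  "twist": [0,0.01,0.02,0.03,0.03]
}}

```text
t: 37.77
eef_pos: [0.6488, 0.0635, 0.1786]
tool_rot: [-0.0, 0.017, 1.0, -0.0]
contact_force: [0.3, -0.1, -2.9]
gripper_width: 0.489
```

Emit:
{"op": "move_arm", "data": {
  "gripper": [0.3,0.3,0.3,0.3,0.3],
  "xyz": [
    [0,0,1],
    [0,0,2.5],
    [0,0,3.8],
    [0,0,3.8],
    [0,0,3.8]
  ],
  "twist": [0,0,0,0,0]
}}

```text
t: 38.18
eef_pos: [0.6476, 0.0663, 0.1392]
tool_rot: [-0.001, 0.016, 1.0, -0.0]
contact_force: [0.2, 0.6, -2.7]
gripper_width: 0.489
```

```bash
python3 -c "
from h import *
plan(.648,.064,.130,1.54)
d=snap('side','s26')
i=cv2.imread('pics/s26.png')
cv2.imwrite('pics/c26.png',cv2.resize(i[130:235,210:350],(800,600),interpolation=cv2.INTER_CUBIC))
"
```

```text
p [0.6476 0.0663 0.1392] yaw 1.538 tilt [-0.003 -0.    -1.   ] g 0.489 t 38.18 F [ 0.2  0.6 -2.7]
  d_cm [-0.05 -0.22  0.92] twist -0.002 rows>= 0.2
```

View pics/c26.png

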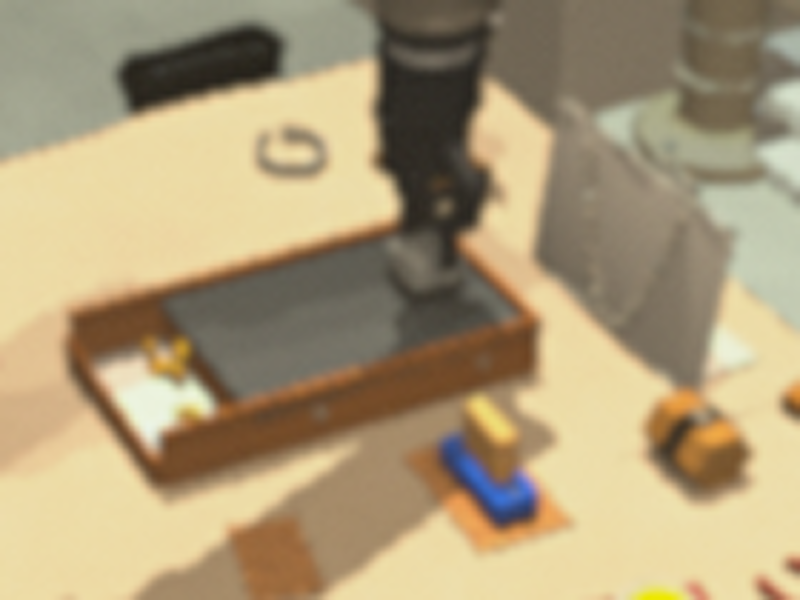

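Emit:
{"op": "move_arm", "data": {
  "gripper": [0.3,0.3,0.3,0.3,0.3],
  "xyz": [
    [0,-0.2,0.3],
    [0,-0.2,0.6],
    [0,-0.2,0.9],
    [0,-0.2,1.1],
    [0,-0.2,1.1]
  ],
  "twist": [0,0,0,0,0]
}}

```text
t: 38.65
eef_pos: [0.6487, 0.0634, 0.13]
tool_rot: [0.0, 0.017, 1.0, 0.0]
contact_force: [-2.4, -1.3, 4.6]
gripper_width: 0.493
```

Emit:
{"op": "move_arm", "data": {
  "gripper": [0.6,0.8,1,1,1],
  "xyz": [
    [0,0,0],
    [0,0,-0.2],
    [0,0,-0.4],
    [0,0,-1],
    [0,0,-3]
  ],
  "twist": [0,0,0,0,0]
}}

```text
t: 39.07
eef_pos: [0.6471, 0.0634, 0.1572]
tool_rot: [-0.002, 0.017, 1.0, -0.0]
contact_force: [-1.1, -0.0, -0.3]
gripper_width: 1.0
```

Emit:
{"op": "move_arm", "data": {
  "gripper": [1,1,1,1,1],
  "xyz": [
    [0,0,-4],
    [0,0,-8],
    [0,0,-12],
    [0,4,-12],
    [0,8,-12]
  ],
  "twist": [0,0,0,0,0]
}}

```text
t: 39.48
eef_pos: [0.6537, 0.1406, 0.2842]
tool_rot: [0.004, 0.021, 1.0, 0.0]
contact_force: [-0.8, 1.5, -0.7]
gripper_width: 1.003
```

Emit:
{"op": "move_arm", "data": {
  "gripper": [1,1,1,1,1],
  "xyz": [
    [0,4,0],
    [1,8,0],
    [3,12,0],
    [5,15,0],
    [7,18,0]
  ],
  "twist": [0,0,0,0,0]
}}

```text
t: 39.9
eef_pos: [0.5862, 0.3283, 0.2796]
tool_rot: [0.0, 0.016, 1.0, 0.001]
contact_force: [0.7, 0.5, -0.3]
gripper_width: 0.999
```

```bash
python3 -c "
from h import *
d=snap('side','s27');e=snap('top','t27')
for q in ('blue_tin_mid','yellow_tin_mid','bench_block_mid','scraper_grip','red_pad','green_pad','bead_block','bangle','red_pliers'):
  for c in('top','side'): print(q,c,[(round(r['p'],2),np.round(r['centre'],3).tolist()) for r in spot_point(q,c)[:1]])
i=cv2.imread('pics/s27.png');j=cv2.imread('pics/t27.png')
cv2.imwrite('pics/c27.png',cv2.resize(i[140:290,200:400],(800,600),interpolation=cv2.INTER_CUBIC))
cv2.imwrite('pics/d27.png',cv2.resize(j[130:280,190:390],(800,600),interpolation=cv2.INTER_CUBIC))
"
```

```text
blue_tin_mid top [(0.87, [0.437, -0.303, 0.013])]
blue_tin_mid side [(0.78, [0.44, -0.302, 0.011])]
yellow_tin_mid top [(0.82, [0.605, -0.297, 0.012])]
yellow_tin_mid side [(0.73, [0.604, -0.3, 0.016])]
bench_block_mid top [(0.68, [0.648, 0.064, 0.05])]
bench_block_mid side [(0.51, [0.65, 0.065, 0.055])]
scraper_grip top [(0.63, [0.588, -0.121, 0.05])]
scraper_grip side [(0.64, [0.584, -0.122, 0.05])]
red_pad top [(0.94, [0.605, -0.302, -0.001])]
red_pad side [(0.48, [0.601, -0.299, 0.0])]
green_pad top [(0.86, [0.458, -0.331, -0.0])]
green_pad side [(0.54, [0.458, -0.33, -0.001])]
bead_block top [(0.9, [0.731, -0.159, -0.001])]
bead_block side [(0.62, [0.728, -0.159, -0.001])]
bangle top [(0.54, [0.673, 0.334, -0.0])]
bangle side [(0.74, [0.579, 0.07, 0.0])]
red_pliers top [(0.57, [0.722, -0.354, -0.003])]
red_pliers side [(0.75, [0.719, -0.354, -0.0])]
```

View pics/c27.png

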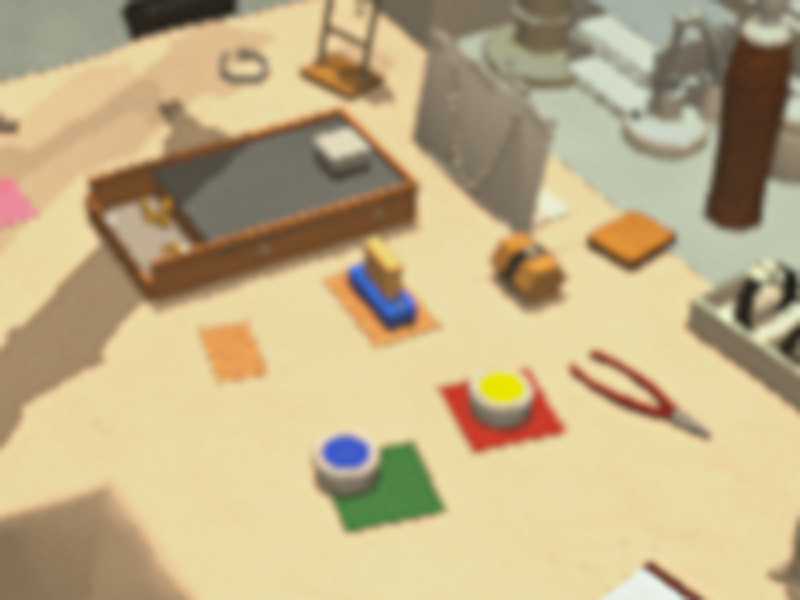

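View pics/d27.png

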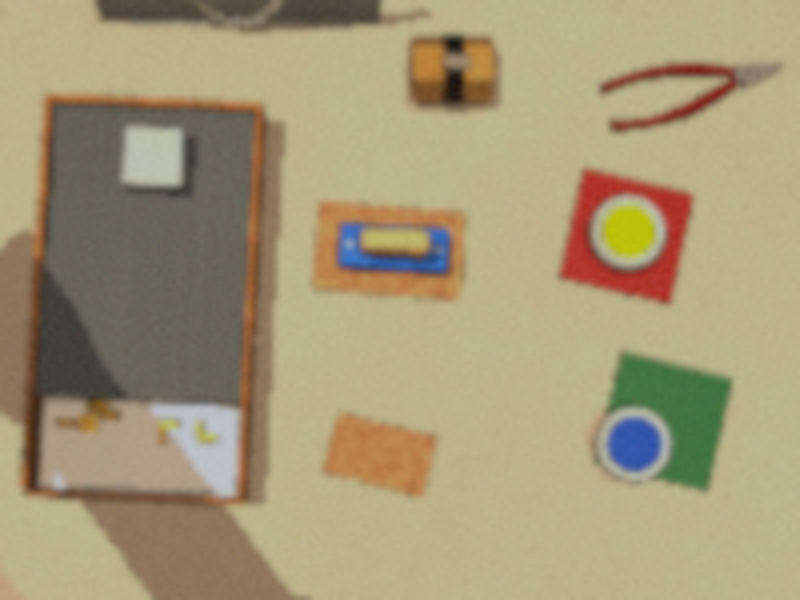

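```bash
python3 -c "
from h import *
plan(.4385,-.3025,.25,0)
"
```

```text
p [0.5875 0.3257 0.2791] yaw 1.537 tilt [-0.  0. -1.] g 0.999 t 40.9 F [ 0.1 -0.6 -1.5]
  d_cm [ 12.77 -63.28   2.91] twist 1.537 rows>= 15.5
```

Emit:
{"op": "move_arm", "data": {
  "gripper": [1,1,1,1,1],
  "xyz": [
    [0.8,-4,0],
    [1.6,-8,0],
    [2.4,-12,0],
    [3.2,-16,0],
    [4,-20,0]
  ],
  "twist": [0.1,0.2,0.3,0.4,0.5]
}}

```text
t: 41.32
eef_pos: [0.54, 0.1254, 0.2792]
tool_rot: [0.0, 0.266, 0.964, 0.0]
contact_force: [0.0, 0.1, 0.4]
gripper_width: 0.998
```

```bash
python3 -c "
from h import *
plan(.4385,-.3025,.25,0)
"
```

```text
p [0.54   0.1254 0.2792] yaw 1.032 tilt [ 0.  0. -1.] g 0.998 t 41.32 F [0.  0.1 0.4]
  d_cm [-13.23 -41.94   2.9 ] twist 1.032 rows>= 10.6
```

Emit:
{"op": "move_arm", "data": {
  "gripper": [1,1,1,1,1],
  "xyz": [
    [-1.2,-3.8,0],
    [-2.4,-7.6,0],
    [-3.6,-11.4,0],
    [-4.8,-15.2,0],
    [-6,-19,0]
  ],
  "twist": [0.1,0.2,0.3,0.4,0.5]
}}

```text
t: 41.73
eef_pos: [0.495, -0.0687, 0.2794]
tool_rot: [0.0, 0.496, 0.868, 0.0]
contact_force: [0.3, -0.5, -0.1]
gripper_width: 1.003
```

```bash
python3 -c "
from h import *
plan(.4385,-.3025,.2,0)
"
```

```text
p [ 0.495  -0.0687  0.2794] yaw 0.532 tilt [ 0.001  0.    -1.   ] g 1.003 t 41.73 F [ 0.3 -0.5 -0.1]
  d_cm [-17.28 -16.74   7.93] twist 0.532 rows>= 6.1
```

Emit:
{"op": "move_arm", "data": {
  "gripper": [1,1,1,1,1],
  "xyz": [
    [-2.8,-2.7,1],
    [-5.6,-5.4,2],
    [-8.4,-8.1,3],
    [-11.2,-10.8,4.5],
    [-14,-13.5,6]
  ],
  "twist": [0.1,0.2,0.3,0.42,0.53]
}}

```text
t: 42.15
eef_pos: [0.4511, -0.258, 0.2192]
tool_rot: [0.001, 0.706, 0.708, 0.001]
contact_force: [0.8, -0.0, -0.5]
gripper_width: 1.0
```

Emit:
{"op": "move_arm", "data": {
  "gripper": [1,1,1],
  "xyz": [
    [-2,0,1],
    [-4,0,2],
    [-4,0,4]
  ],
  "twist": [0,0,0]
}}

```text
t: 42.4
eef_pos: [0.4517, -0.3016, 0.1804]
tool_rot: [0.003, 0.706, 0.708, -0.0]
contact_force: [0.8, -0.3, 0.5]
gripper_width: 1.0
```

Emit:
{"op": "move_arm", "data": {
  "gripper": [1,1],
  "xyz": [
    [0,0,0],
    [0,0,0]
  ],
  "twist": [0,0]
}}

```text
t: 42.57
eef_pos: [0.4511, -0.2959, 0.1786]
tool_rot: [-0.001, 0.705, 0.71, -0.0]
contact_force: [0.1, 0.7, 0.3]
gripper_width: 0.999
```

```bash
python3 -c "
from h import *
plan(.4385,-.3025,.13,0)
d=snap('side','s28')
print(spot_point('blue_tin_mid','side')[:1])
i=cv2.imread('pics/s28.png')
cv2.imwrite('pics/c28.png',cv2.resize(i[180:285,250:390],(800,600),interpolation=cv2.INTER_CUBIC))
"
```

```text
p [ 0.4511 -0.2959  0.1786] yaw 0.007 tilt [-0.002  0.001 -1.   ] g 0.999 t 42.57 F [0.1 0.7 0.3]
  d_cm [-0.66 -1.26  4.86] twist 0.007 rows>= 1.2
[{'centre': [0.4369, -0.3026, 0.0104], 'p': 0.49}]
```

View pics/c28.png

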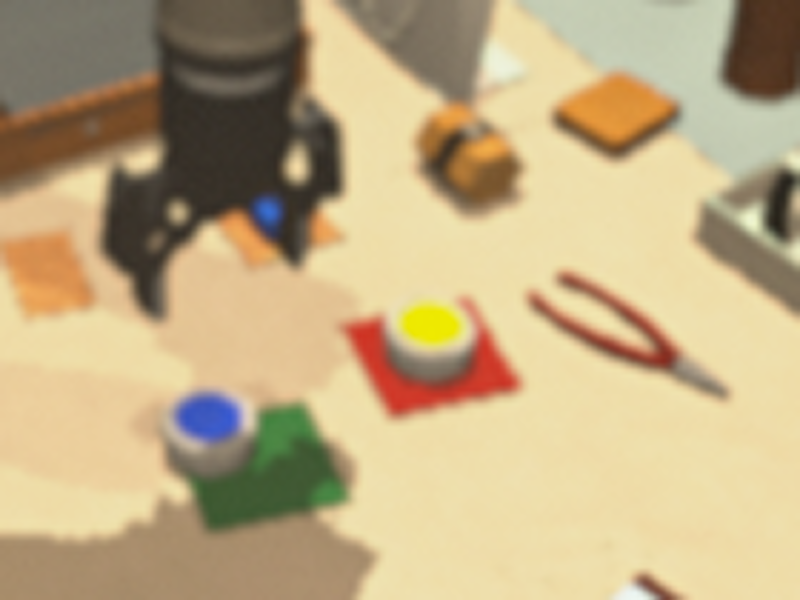

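Emit:
{"op": "move_arm", "data": {
  "gripper": [1,1,1,1,1],
  "xyz": [
    [-0.3,-0.6,1],
    [-0.6,-1.3,3],
    [-0.6,-1.3,5.5],
    [-0.6,-1.3,5.5],
    [-0.6,-1.3,5.5]
  ],
  "twist": [0.01,0.01,0.01,0.01,0.01]
}}

```text
t: 43.08
eef_pos: [0.4381, -0.3019, 0.1238]
tool_rot: [-0.001, 0.708, 0.706, -0.0]
contact_force: [-0.2, 0.7, 0.8]
gripper_width: 1.0
```

```bash
python3 -c "
from h import *
plan(.4385,-.3025,.077,0)
"
```

```text
p [ 0.4381 -0.3019  0.1238] yaw -0.003 tilt [-0.002  0.001 -1.   ] g 1.0 t 43.08 F [-0.2  0.7  0.8]
  d_cm [-0.07  0.05  4.68] twist -0.003 rows>= 1.1
```

Emit:
{"op": "move_arm", "data": {
  "gripper": [1,1,1,0.4,0.4],
  "xyz": [
    [0,0,2.3],
    [0,0,4.6],
    [0,0,4.6],
    [0,0,4.6],
    [0,0,4.6]
  ],
  "twist": [0,0,0,0,0]
}}

```text
t: 43.5
eef_pos: [0.4395, -0.3029, 0.0797]
tool_rot: [0.001, 0.708, 0.706, 0.0]
contact_force: [-0.6, -0.9, -0.0]
gripper_width: 0.75
```

Emit:
{"op": "move_arm", "data": {
  "gripper": [0.4,0.4,0.4,0.4,0.4],
  "xyz": [
    [0,0,0],
    [0,0,0],
    [0,0,0],
    [0,0,0],
    [0,0,0]
  ],
  "twist": [0,0,0,0,0]
}}

```text
t: 43.92
eef_pos: [0.4396, -0.3031, 0.0804]
tool_rot: [0.001, 0.708, 0.706, 0.001]
contact_force: [-2.2, 1.2, 7.6]
gripper_width: 0.644
```

Emit:
{"op": "move_arm", "data": {
  "gripper": [0.4,0.4,0.4,0.4],
  "xyz": [
    [0,0,-1],
    [0,0,-3],
    [0,0,-3],
    [0,0,-3]
  ],
  "twist": [0,0,0,0]
}}

```text
t: 44.25
eef_pos: [0.4396, -0.3029, 0.1099]
tool_rot: [0.002, 0.708, 0.706, 0.001]
contact_force: [-0.9, -0.2, -2.0]
gripper_width: 0.643
```

```bash
python3 -c "
from h import *
plan(.458,-.330,.107,0)
d=snap('side','s29')
i=cv2.imread('pics/s29.png')
cv2.imwrite('pics/c29.png',cv2.resize(i[180:285,250:390],(800,600),interpolation=cv2.INTER_CUBIC))
"
```

```text
p [ 0.4396 -0.3029  0.1099] yaw -0.003 tilt [ 0.003 -0.001 -1.   ] g 0.643 t 44.25 F [-0.9 -0.2 -2. ]
  d_cm [-2.71  1.84  0.3 ] twist -0.003 rows>= 0.8
```

View pics/c29.png

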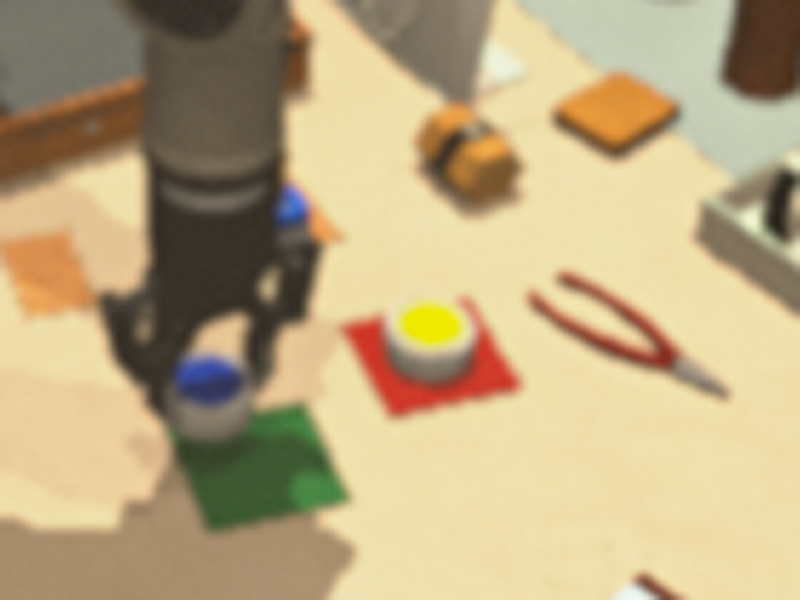

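Emit:
{"op": "move_arm", "data": {
  "gripper": [0.4,0.4,0.4,0.4,0.4],
  "xyz": [
    [-1.4,0.9,0],
    [-2.7,1.8,0],
    [-2.7,1.8,1],
    [-2.7,1.8,2],
    [-2.7,1.8,2.3]
  ],
  "twist": [0,0,0,0,0]
}}

```text
t: 44.72
eef_pos: [0.4552, -0.3281, 0.0828]
tool_rot: [-0.002, 0.708, 0.706, -0.0]
contact_force: [-0.5, 0.6, -1.0]
gripper_width: 0.647
```

Emit:
{"op": "move_arm", "data": {
  "gripper": [0.4,0.4,0.4,0.4],
  "xyz": [
    [0,0,0.2],
    [0,0,0.4],
    [0,0,0.5],
    [0,0,0.5]
  ],
  "twist": [0,0,0,0]
}}

```text
t: 45.05
eef_pos: [0.4559, -0.3288, 0.0805]
tool_rot: [-0.001, 0.708, 0.706, 0.0]
contact_force: [-2.5, 0.8, 2.6]
gripper_width: 0.644
```

Emit:
{"op": "move_arm", "data": {
  "gripper": [0.4,0.4,0.4],
  "xyz": [
    [0,0,0.1],
    [0,0,0.2],
    [0,0,0.2]
  ],
  "twist": [0,0,0]
}}

```text
t: 45.3
eef_pos: [0.4559, -0.329, 0.0803]
tool_rot: [-0.001, 0.708, 0.706, 0.001]
contact_force: [-7.4, 7.0, 26.6]
gripper_width: 0.642
```

Emit:
{"op": "move_arm", "data": {
  "gripper": [0.75,1,1,1,1],
  "xyz": [
    [0,0,-0.2],
    [0,0,-0.2],
    [0,0,-0.2],
    [0,0,-1],
    [0,0,-3]
  ],
  "twist": [0,0,0,0,0]
}}

```text
t: 45.72
eef_pos: [0.4554, -0.3285, 0.1066]
tool_rot: [-0.002, 0.708, 0.706, -0.001]
contact_force: [0.1, -0.5, 1.5]
gripper_width: 1.0
```

Emit:
{"op": "move_arm", "data": {
  "gripper": [1,1,1,1,1],
  "xyz": [
    [0,0,-4],
    [0,0,-8],
    [0,0,-12],
    [4,0,-16],
    [8,0,-17]
  ],
  "twist": [0,0,0,0,0]
}}

```text
t: 46.13
eef_pos: [0.4572, -0.2648, 0.2776]
tool_rot: [0.003, 0.71, 0.704, 0.001]
contact_force: [1.2, 2.0, 0.4]
gripper_width: 0.998
```

Emit:
{"op": "move_arm", "data": {
  "gripper": [1,1,1,1,1],
  "xyz": [
    [4,0,0],
    [8,0,0],
    [12,0,0],
    [16,0,0],
    [20,0,0]
  ],
  "twist": [0,0,0,0,0]
}}

```text
t: 46.55
eef_pos: [0.4569, -0.0597, 0.2737]
tool_rot: [0.0, 0.708, 0.706, 0.0]
contact_force: [0.8, 0.1, -1.7]
gripper_width: 0.999
```

Emit:
{"op": "move_arm", "data": {
  "gripper": [1,1,1,1,1],
  "xyz": [
    [4,0,0],
    [8,0,0],
    [12,0,0],
    [16,0,0],
    [20,0,0]
  ],
  "twist": [0,0,0,0,0]
}}

```text
t: 46.97
eef_pos: [0.4575, 0.1403, 0.2737]
tool_rot: [0.0, 0.708, 0.706, 0.0]
contact_force: [0.8, 0.2, 0.1]
gripper_width: 1.002
```

```bash
python3 -c "
from h import *
plan(.5,.3,.28)
d=snap('side','s30');e=snap('top','t30')
for q in ('blue_tin_mid','yellow_tin_mid','bench_block_mid','scraper_grip','scraper_mat'):
  for c in('top','side'): print(q,c,[(round(r['p'],2),np.round(r['centre'],3).tolist()) for r in spot_point(q,c)[:2]])
i=cv2.imread('pics/s30.png');j=cv2.imread('pics/t30.png')
cv2.imwrite('pics/c30.png',cv2.resize(i[140:290,200:400],(800,600),interpolation=cv2.INTER_CUBIC))
cv2.imwrite('pics/d30.png',cv2.resize(j[130:280,190:390],(800,600),interpolation=cv2.INTER_CUBIC))
"
```

```text
p [0.4575 0.1403 0.2737] yaw -0.003 tilt [ 0.  0. -1.] g 1.002 t 46.97 F [0.8 0.2 0.1]
  d_cm [15.98  4.2  -0.62] twist 0 rows>= 4.0
blue_tin_mid top [(0.79, [0.455, -0.33, 0.011])]
blue_tin_mid side [(0.79, [0.456, -0.328, 0.012])]
yellow_tin_mid top [(0.75, [0.605, -0.296, 0.015])]
yellow_tin_mid side [(0.53, [0.607, -0.3, 0.017])]
bench_block_mid top [(0.48, [0.648, 0.061, 0.053])]
bench_block_mid side [(0.66, [0.648, 0.063, 0.057]), (0.2, [0.673, 0.339, -0.002])]
scraper_grip top [(0.56, [0.588, -0.118, 0.047])]
scraper_grip side [(0.53, [0.586, -0.122, 0.051])]
scraper_mat top [(0.97, [0.585, -0.111, -0.0]), (0.86, [0.379, -0.548, -0.001])]
scraper_mat side [(0.93, [0.381, -0.557, -0.002]), (0.68, [0.328, 0.224, -0.001])]
```

View pics/c30.png

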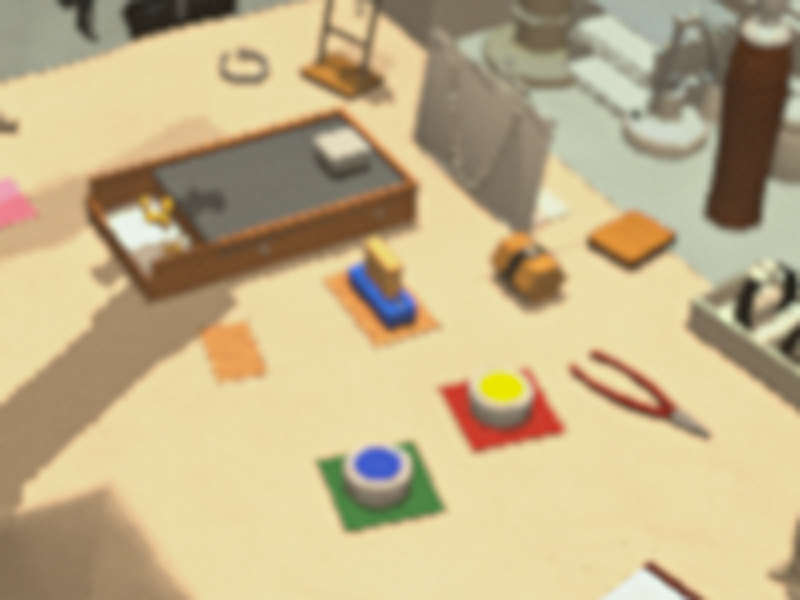

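View pics/d30.png

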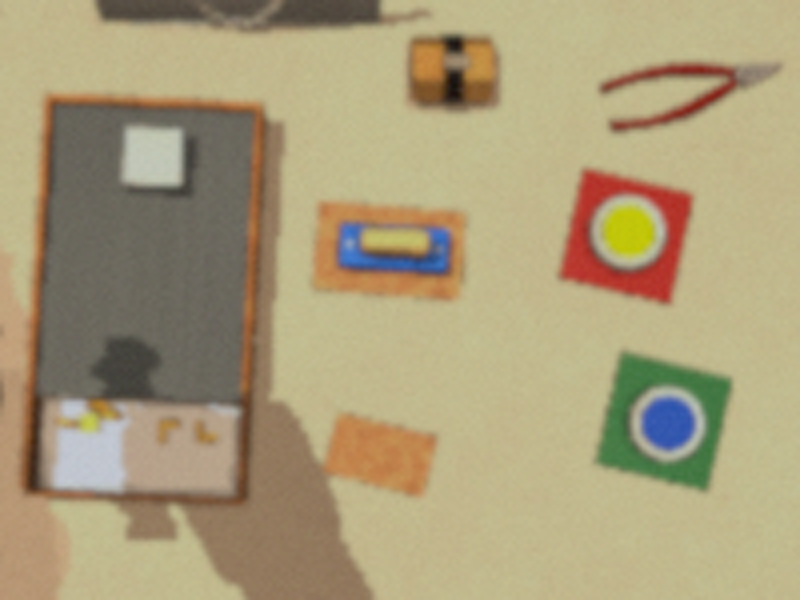

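```bash
python3 -c "
from h import *
i=cv2.imread('pics/s30.png');j=cv2.imread('pics/t30.png')
a=cv2.resize(i[178:218,218:268],(400,320),interpolation=cv2.INTER_CUBIC)
b=cv2.resize(j[218:258,195:245],(400,320),interpolation=cv2.INTER_CUBIC)
cv2.imwrite('pics/e30.png',np.hstack([a,b]))
e=read_camera('top'); d=read_camera('side')
print(onz(e,[(190+105/4,130+408/4)],.01), proj(e,[np.r_[pl(-.11,y),.04] for y in(-.077,.077)]))
"
```

```text
[[0.46140778 0.10058133 0.01      ]] [[249.93536242 231.35938919]
 [198.39574025 229.03858584]]
```

View pics/e30.png

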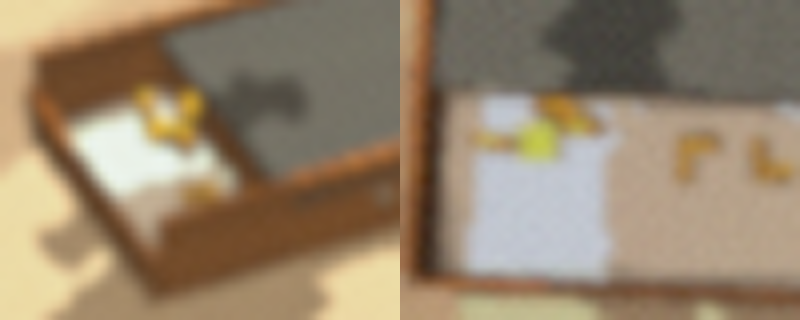

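```bash
python3 -c "
from h import *
print(hand_in(), get_obs()['t'])"
```

```text
the job is handed in; nothing more can be done
the job is handed in; nothing more can be done
```

The bench is changed over and handed in at about 47 s of simulated time, with nothing left undone in my last pictures.

- **Wiping:** I stood the steel block on the table, then wiped all six offcuts into the trough with two scraper strokes. The plate looked clean afterwards. The offcuts lie inside the trough; one or two in the left-hand heap seem to lean against the step under the steel's front edge. I held the scraper about half a millimetre above the steel and the fingers stayed clear of the offcuts.
- **Tins:** I set the scraper back on its mat, then swapped the tins by way of a spot on the open table. After I had placed the blue tin it was knocked about 3 cm, half off the green pad. I saw this at the final look and put it back.
- **Steel block:** it went back on the clean plate after the tin swap, before I mended the blue tin.

The last check from both cameras showed these distances:

| Item | Measured (x, y) | Its place |
|---|---|---|
| Yellow tin | (0.605, −0.298) | red pad centre (0.602, −0.301) |
| Blue tin | (0.456, −0.329) | green pad centre (0.458, −0.330) |

- **Scraper and block:** the scraper is upright on the cork mat, and the block stands flat at the back of the plate.
- **Left alone:** pliers and bead block read within a few millimetres of where they started, and so did the bangle from above. The side camera's reading for the bangle was a false one on the plate; in that picture the bangle is in its place.
- **Forces:** the largest reading at the end of any move was about 28 N, and I noticed no grip slip.

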